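# Load the heart die into the craft press

### The job

Set up the lever press to cut hearts: pull open the top drawer of the small two-drawer cabinet, take out the die with the red foam pad, and slide it flat along the press bed, red pad end first, in under the beam until its end rests against the stop at the back. Let go of it, and finish with the top drawer fully shut again and the green die still in it. Leave the lower drawer shut and do not disturb the paint, glue, brushes, marker and tape.

Things in the scene. Friction and masses are not known exactly. Their poses are not given: they have to be found in the camera images.
- die_cabinet: Plywood desk cabinet, fixed, two drawers one above the other, 235 mm deep (its x), 290 wide (y), 150 high. Origin: centre of its underside; x points from the drawer fronts to the back, so drawers slide out along -x. Closed drawer fronts lie at x = -117 mm; the top panel spans x = -102 to +117 mm.
- die_cabinet_drawer0 (a joint): Top drawer, opening in m: 0 shut, 0.185 fully out; starts up to 20 mm open. About 1 N of friction; stays where left. Only when it is nearly fully out, past 0.175, are the dies wholly clear of the cabinet top. Inside 190 mm (x) by 248 mm (y); side and back walls rise 43 mm above its inner floor, the front panel 52 mm.
- die_cabinet_drawer0_handle (a point): Middle of the top drawer's handle: a dark horizontal round bar 11 mm thick, 120 mm long along the cabinet's y, centre line 35 mm in front of the drawer front and 112 mm above the table (38 mm below the cabinet's top), on posts 51 mm to either side. Moves with the drawer; axes as the cabinet's.
- drawer_floor (a point): Point on the inner floor of the top drawer, at its middle, 85 mm above the table; moves with the drawer; axes as the cabinet's.
- die_cabinet_drawer1 (a joint): Lower drawer, opening in m; it starts shut (0) and has a like handle 63 mm below the upper one. To be left shut.
- heart_die: The die to load: flat plywood board 150 mm long (x), 56 wide (y), 18 thick, about 0.26 kg. On its front 90 mm a red foam pad with a heart outline, 24 mm high over all; the rear 60 mm is bare, with a black dot. Lies flat in the top drawer beside the green die, on either side, pad end to the cabinet's back, about 30 mm or more clear each side. Origin: centre of underside; x to the pad end, z up.
- leaf_die: The other die, same size and shape, with a green foam pad and a leaf outline; it lies in the top drawer beside the heart die and stays there. Origin and axes as the heart die's.
- press: Grey lever die press, fixed, lever raised. Origin: on the table, mid-width, below the front face of the yellow rear stop; x points into the throat, y to its left. Steel bed 18 mm above the table, 140 wide, x = -295 to 0 mm, on a base 220 wide. Beam over it: x = -90 to +30 mm, 220 wide, underside 32 mm above the bed, top at 150 mm; on it the lever, leaning to +x, up to 390 mm.
- press_mouth (a point): Middle of the slot's mouth, at bed height under the beam's front edge (x = -90 mm, z = 18 mm in the press frame; axes as the press's). From here to the stop two guides 14 mm high form a channel 60 mm wide; in front they flare out as lead-ins, to x = -117 mm, where they stand about 88 mm apart. The bed before that is open and flat.
- press_stop (a point): Middle of the yellow rear stop's front face, at bed height (x = 0, z = 18 mm in the press frame; axes as the press's); the stop rises 28 mm above the bed. A die is home when its pad end meets it; then its bare 60 mm sticks out in front of the beam.
- paint_jar_blue: Closed blue paint jar, 64 mm across, 85 mm tall, loose; origin centre of its underside.
- paint_jar_yellow: Closed yellow paint jar, 64 mm across, 85 mm tall, loose; origin centre of its underside.
- glue_bottle: White glue bottle with orange cap, 58 mm across, 150 mm tall, loose; origin centre of its underside.
- brush_pot: Grey pot, 80 mm across, 100 mm tall, with brushes up to 240 mm, loose; origin centre of its underside.
- marker: Yellow marker with black cap, 135 mm long (x), 14 mm thick, lying on the table in front of the robot; origin in the middle of its underside.
- flat_brush: Brush, 180 mm long, lying on the table at the robot's right; origin in the middle of its underside, x along it.
- tape_roll: Roll of orange tape, 84 mm across, 22 mm high, lying flat on the cabinet's top; origin centre of its underside.

How it is judged:
By the outcome, as a careful person would: the job done as asked, in the order asked, and still so for the second after the job is handed in, with the robot touching nothing.
It also fails if it takes over 72 s, if anything falls off the work surface, if the arm or the gripper's body presses on something with over 40 N, if the wrist force passes 120 N, or if a joint passes its speed limit or range.

### The arm

A 6-joint arm with a two-finger parallel gripper is mounted at the origin on the work surface. World frame = base frame: x ahead of the robot, y to its left, z up, the work surface at z = 0. Lengths are in mm, angles in rad, forces in N, time in s.
With the tool pointing down it reaches from about 300 to 825 mm from the base axis. Payload 5.4 kg.
Tool frame: the origin (TCP) lies at the centre of the arm's flange, where the gripper is bolted on; the fingertips stand 190 mm ahead of it and the grasp point (between the pads) lies 171 mm ahead of it; z points along the fingers, y is the direction in which the jaws open and shut (so a half turn about z gives the same grasp; the last joint's range is limited). The gripper opens to 92 mm and grips with 3 to 60 N. Pads are 20 mm wide; open, the fingers measure 128 mm over their backs; the gripper's body (75 mm by 189 mm) begins 69 mm behind the grasp point.
Start: joints at [0.983, 0.158, 1.597, -0, 1.386, -0.21], TCP at [212.113, 534.43, 404.701] pointing down, gripper open.
Joint ranges: [-2.91, 2.91], [-0.94, 2.29], [0.18, 2.7], [-1.29, 4.43], [0.17, 2.64], [-3, 3]. Speed limits (rad/s): [2.57, 2.57, 3.14, 3.14, 3.14, 3.14].

### API

Orientations are given as a unit quaternion [x, y, z, w].
In Python, from cell import bot gives the robot as it stands. The module is installed in compiled form; this text tells all that it offers.
- The arm moves only by the tool servo_tool, never from a script. Its argument "moves" is a list of rows, each an object with "dr": the turn, a rotation vector about the tool's x, y, z in degrees, a list of three; "linear": the shift along the tool's x, y, z in cm, a list of three; "hand": the finger opening in cm, from 0 to 9.19. In form: [{"dr": [ax, ay, az], "linear": [tx, ty, tz], "hand": hand}, ...]. A call has 1 to 12 rows; each row is the pose to reach, as a shift and turn from the pose measured when the call began, along the tool's axes at that moment; what a row does not reach only later rows make up. A row lasts 1/10 s, in which the tool goes at most 50 mm and 8.59 degrees, less where a joint would pass 70% of its speed; a pose out of reach is approached as far as the arm can. A call with a gripper value outside its range is refused whole. The fingers move at their own pace and stop on an object; the grip force is fixed at half the most. Time passes only in rows, so rows that repeat a pose let the fingers close. It gives the time, the measured TCP pose, the force and the opening at its end, in the units of the state.
- bot.state(): the state, without advancing time (a new reading comes with each control period).
- bot.get_image(name): name is "scene" or "top" or "wrist"; returns the picture (420x560x3 uint8, red, green, blue); there is no depth.
- bot.camera_info(name): a dict with "vertical_fov" (degrees; the focal length in pixels is half the picture's height over the tangent of half this angle, whatever the lens; pixels are square), "cx", "cy" (the principal point, pixels), "view" (4x4, takes a point from world to camera coordinates). Camera axes: x right, y down, z forward; pixel columns grow to the right and rows downward; lengths in mm; the calibration is good to about 2 mm. A picture is of the moment at which its call begins: read the wrist's pose just before it. camera_info takes no time and is no camera call; for the wrist camera it gives the pose at the moment of the call.
- bot.job_done(): hands the job in, once; it reports no verdict.
The state is a dict: "time": time; "joint_pos": joint angles; "joint_vel": joint speeds; "effort": joint torques, N m; "tool_pos": TCP position; "eef_rot": TCP orientation; "contact_force": force on the tool from outside, world axes, zero at the start; "moment": the same for the moment, N m; "grip_width": finger opening in mm.
Only numpy, scipy, OpenCV 4.12 (cv2) and the standard library are available. Lean on these libraries where they do the work, as an engineer would, in place of code of your own. Each camera call takes 0.05 s, during which the arm holds its last target.

## Working session

There is one attempt and no reset: what is moved stays moved. The work goes in short steps, Python scripts to look and compute and a tool call to move; the robot and the scene stay as the last step left them, time stands still between calls to the robot, and variables do not carry over. Pictures are saved under pics/ and viewed, and the job is handed in when it is done.

Besides the shell and the picture viewer there is one more tool, called after "Call:" as name(argument=value, ...), one argument or row to a line, values as JSON. servo_tool: Moves the arm, as the interface text tells. Its arguments: {"type":"object","properties":{"moves":{"type":"array","items":{"type":"object","properties":{"dr":{"type":"array","items":{"type":"number"}},"linear":{"type":"array","items":{"type":"number"}},"hand":{"type":"number"}}}}},"required":["moves"]}

```bash
mkdir -p pics; python3 - <<'E'
from cell import bot
import cv2
print(bot.state())
for n in ("scene","top","wrist"):
    print(n,bot.camera_info(n))
    cv2.imwrite(f"pics/{n}0.png",bot.get_image(n)[:,:,::-1])
E
```

```text
{'time': 0.0, 'joint_pos': array([ 9.82880737e-01,  1.59038032e-01,  1.59820156e+00, -1.84236831e-05,
        1.38617854e+00, -2.10105705e-01]), 'joint_vel': array([-4.20979024e-04, -7.39645579e-04,  6.51847662e-05, -3.92862581e-04,
        1.96520433e-03,  4.43940376e-04]), 'effort': array([ 2.43385235e-03, -3.85568905e+01, -3.22117674e+01,  7.03111547e-02,
        3.77215329e-02, -1.36741078e-04]), 'tool_pos': array([211.98143074, 534.20880713, 403.74014562]), 'eef_rot': array([ 1.87781683e-01,  9.82210368e-01, -8.44555087e-04, -3.46262058e-04]), 'contact_force': array([0.41316257, 0.40024933, 0.21739057]), 'moment': array([ 0.01320561, -0.07970158,  0.00561428]), 'grip_width': 91.98262373981981}
scene {'vertical_fov': 54.257255602583015, 'cx': 278.2970322538095, 'cy': 208.36735615835914, 'view': array([[ 1.80023351e-01,  9.83662316e-01, -2.03995562e-04,
        -1.07990050e+02],
       [ 7.71939368e-01, -1.41403752e-01, -6.19769788e-01,
        -3.08421448e+02],
       [-6.09673031e-01,  1.11415562e-01, -7.84783644e-01,
         1.77408809e+03],
       [ 0.00000000e+00,  0.0000000
[... 234 characters left out ...]
,
       [-9.93808936e-01, -1.76372190e-02, -1.09693787e-01,
         5.18275358e+02],
       [ 1.10118890e-01, -2.52707724e-02, -9.93597111e-01,
         1.46227483e+03],
       [ 0.00000000e+00,  0.00000000e+00,  0.00000000e+00,
         1.00000000e+00]])}
wrist {'vertical_fov': 67.02237981210735, 'cx': 278.4555228924382, 'cy': 212.2669228705033, 'view': array([[ 3.68062710e-01,  9.29799979e-01, -1.35652802e-03,
        -5.74581857e+02],
       [ 8.93654116e-01, -3.53350724e-01,  2.76632586e-01,
        -3.06858278e+01],
       [ 2.56733642e-01, -1.03030406e-01, -9.60974803e-01,
         3.90292439e+02],
       [ 0.00000000e+00,  0.00000000e+00,  0.00000000e+00,
         1.00000000e+00]])}
```

View pics/scene0.png

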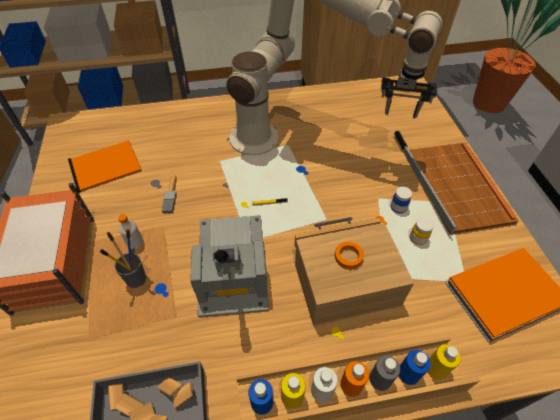

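View pics/top0.png

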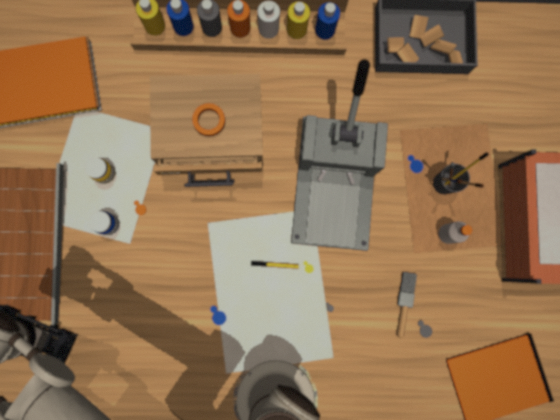

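View pics/wrist0.png

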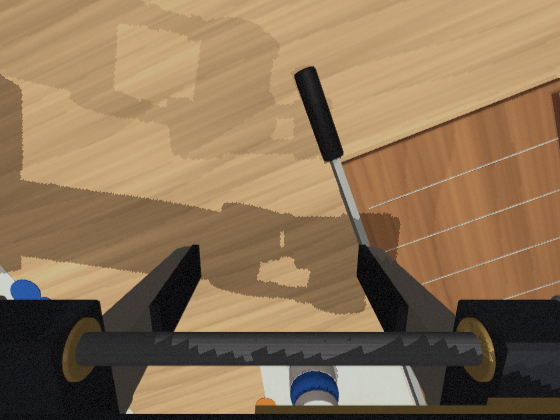

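The top view shows the cabinet top at about (150–262, 78–160), with the top drawer handle near (210,182). The press bed spans about (293–372, 165–248), with its throat pointing up in the image. I'll enlarge both.

```bash
cat > h.py <<'E'
import numpy as np, cv2
from cell import bot
def cam(n):
    c=bot.camera_info(n); f=210/np.tan(np.radians(c['vertical_fov'])/2)
    return f,c['cx'],c['cy'],np.array(c['view'])
def px2w(n,u,v,z,c=None):
    f,cx,cy,V=c or cam(n); R=V[:3,:3]; o=-R.T@V[:3,3]
    d=R.T@np.array([(u-cx)/f,(v-cy)/f,1]); return o+d*(z-o[2])/d[2]
def w2px(n,p,c=None):
    f,cx,cy,V=c or cam(n); q=V[:3,:3]@np.array(p)+V[:3,3]; return np.array([cx+f*q[0]/q[2],cy+f*q[1]/q[2]])
def snap(n,fn,crop=None,s=4,grid=10):
    im=bot.get_image(n)[:,:,::-1].copy(); cv2.imwrite(f"pics/{fn}_raw.png",im)
    return save(im,fn,crop,s,grid)
def save(im,fn,crop,s,grid):
    if crop:
        u0,v0,u1,v1=crop; c=cv2.resize(im[v0:v1,u0:u1],None,fx=s,fy=s,interpolation=cv2.INTER_CUBIC)
        for u in range((u0//grid+1)*grid,u1,grid):
            cv2.line(c,(int((u-u0+.5)*s),0),(int((u-u0+.5)*s),6),(0,0,255),1); cv2.putText(c,str(u),(int((u-u0+.5)*s)-10,16),0,.35,(0,0,255),1)
        for v in range((v0//grid+1)*grid,v1,grid):
            cv2.line(c,(0,int((v-v0+.5)*s)),(6,int((v-v0+.5)*s)),(0,0,255),1); cv2.putText(c,str(v),(8,int((v-v0+.5)*s)+4),0,.35,(0,0,255),1)
        im=c
    cv2.imwrite(f"pics/{fn}.png",im)
E
python3 - <<'E'
from h import *
im=cv2.imread("pics/top0.png")
save(im,"cab",(140,65,280,200),5,10)
save(im,"press",(280,100,400,255),4,10)
im=cv2.imread("pics/scene0.png")
save(im,"cabs",(280,205,420,325),5,10)
save(im,"presss",(180,205,280,325),5,10)
E
```

```text
(no output)
```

View pics/cab.png

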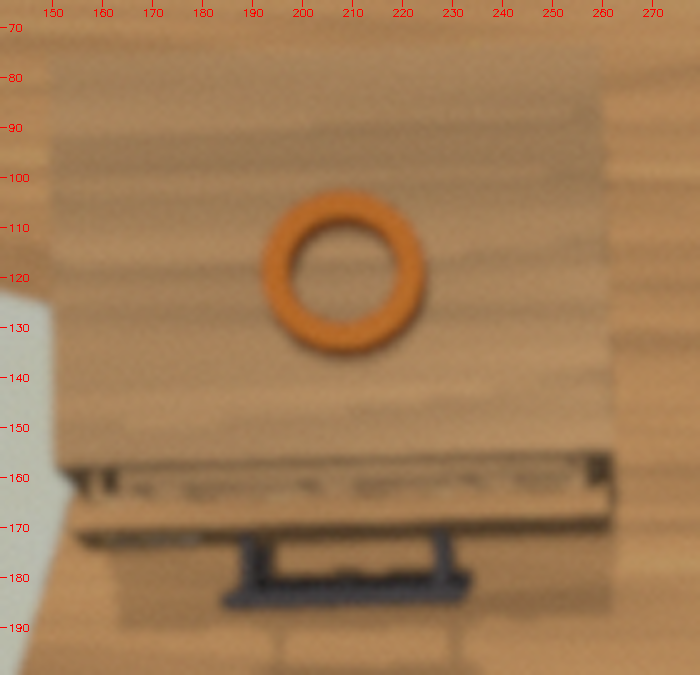

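View pics/press.png

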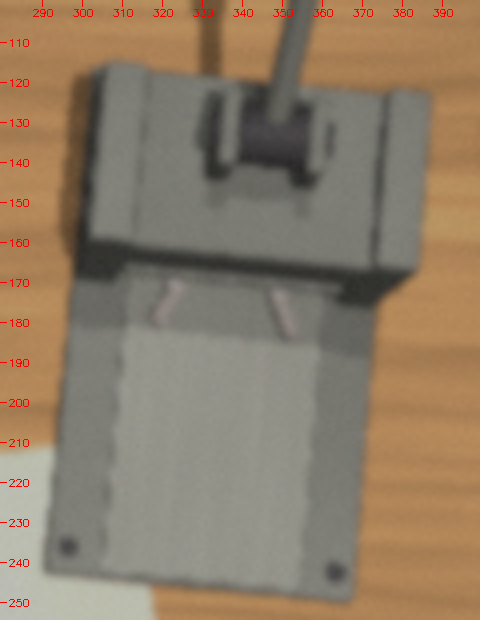

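View pics/cabs.png

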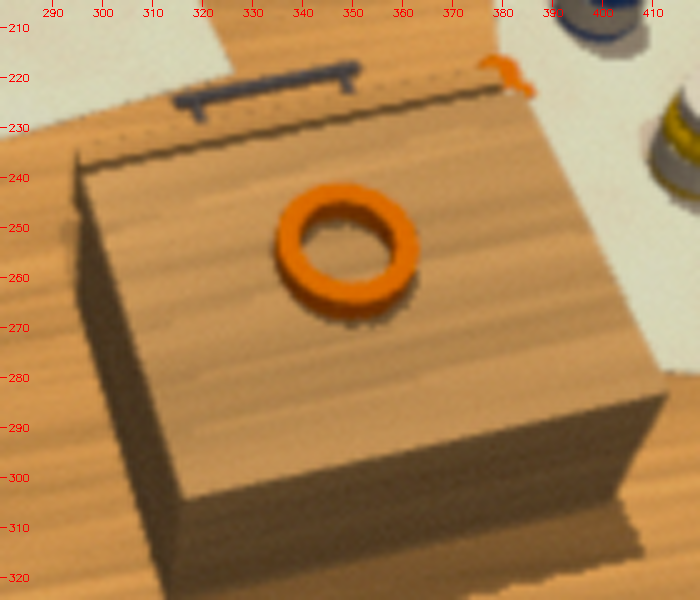

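View pics/presss.png

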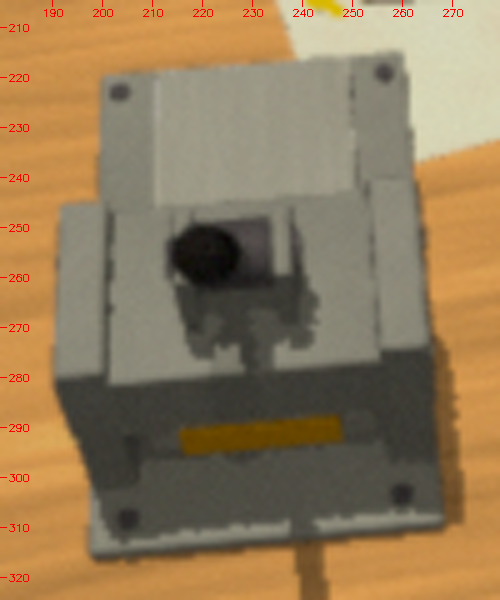

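```bash
cat > fit.py <<'E'
from h import *
from scipy.optimize import least_squares
C={n:cam(n) for n in("top","scene")}
def W(p,q):
    c,s=np.cos(p[2]),np.sin(p[2]); return np.array([p[0]+c*q[0]-s*q[1],p[1]+s*q[0]+c*q[1],q[2]])
def fit(obs,p0):
    f=lambda p:np.concatenate([(w2px(n,W(p,q),C[n])-uv)*w for n,q,uv,w in obs])
    r=least_squares(f,p0,loss='soft_l1',x_scale=[100,100,1]);
    return r.x,f(r.x).reshape(-1,2).round(1)
T,S="top","scene"
cab=[(T,(-102,145,150),(151,158),1),(T,(-102,-145,150),(262,155),1),(T,(117,-145,150),(260.5,77),.5),(T,(117,145,150),(149.5,79),.5),
(S,(-102,-145,150),(295.5,239),1),(S,(-102,145,150),(380.5,222.5),1),(S,(117,145,150),(413,283),1),(S,(117,-145,150),(316,304.5),1)]
p,r=fit(cab,[600,100,0]); print("cab",p,r.tolist())
pc=p
pr=[(T,(-90,110,150),(302.5,159.5),1),(T,(-90,-110,150),(384,168),1),(T,(30,110,150),(306,115.5),1),(T,(30,-110,150),(387,123.5),1),
(S,(-90,-110,150),(191.5,245.5),1),(S,(-90,110,150),(263,240.5),1),(S,(30,-110,150),(191,281),1),(S,(30,110,150),(266,274),1)]
p,r=fit(pr,[600,-100,0]); print("press",p,r.tolist())
for q in [(-295,70,18),(-295,-70,18),(-295,110,18),(-295,-110,18),(-117,44,32),(-117,-44,32),(-90,30,32),(-90,-30,32)]: print(q,w2px(T,W(p,q),C[T]).round(1),w2px(S,W(p,q),C[S]).round(1))
for n,a,b in((T,(184,184.5),(233,181)),(S,(316,225.5),(351,218.5))):
    A=px2w(n,*a,112,C[n]);B=px2w(n,*b,112,C[n]);M=(A+B)/2; c,s=np.cos(pc[2]),np.sin(pc[2])
    d=M[:2]-pc[:2];print("handle",A.round(1),B.round(1),"cab frame",[c*d[0]+s*d[1],-s*d[0]+c*d[1]])
E
python3 fit.py
```

```text
cab [7.46135141e+02 1.93919909e+02 5.07957708e-02] [[-0.3, -0.1], [0.8, -0.4], [-0.2, -1.8], [0.2, -1.4], [-0.2, 0.3], [2.9, -0.6], [-0.2, -1.1], [-0.5, -1.0]]
press [ 7.19435185e+02 -1.71273136e+02 -8.10390260e-02] [[-2.0, 0.8], [0.3, 0.6], [-1.3, 0.1], [0.6, 0.5], [-0.4, 1.2], [0.2, 0.1], [-1.2, 0.8], [0.4, 1.0]]
(-295, 70, 18) [305.  242.7] [248.9 215. ]
(-295, -70, 18) [354.5 247.5] [210.2 218.1]
(-295, 110, 18) [290.8 241.3] [259.9 214.1]
(-295, -110, 18) [368.6 248.9] [199. 219.]
(-117, 44, 32) [320.2 180.5] [243.8 255.3]
(-117, -44, 32) [351.2 183.6] [217.3 257.6]
(-90, 30, 32) [326.  171.6] [240.  262.7]
(-90, -30, 32) [347.  173.7] [221.7 264.3]
handle [575.  251.4 112. ] [586.9 122.2 112. ] cab frame [np.float64(-165.3220303139445), np.float64(1.2804322091440108)]
handle [585.7 128.2 112. ] [578.7 249.3 112. ] cab frame [np.float64(-163.97069519760146), np.float64(3.2022140951527813)]
```

```bash
cat > go.py <<'E'
import sys
from h import *
from scipy.spatial.transform import Rotation as R
def plan(pos,yaw):
    s=bot.state(); Q=R.from_quat(s['eef_rot']); p=s['tool_pos']
    best=None
    for k in (0,180):
        a=np.radians(yaw+k); y=np.array([np.cos(a),np.sin(a),0]); z=np.array([0,0,-1.]); x=np.cross(y,z)
        T=R.from_matrix(np.c_[x,y,z]); d=(Q.inv()*T).as_rotvec(degrees=True)
        if best is None or np.linalg.norm(d)<np.linalg.norm(best): best=d
    l=Q.inv().apply(np.array(pos)-p)/10
    print("now",p.round(1),"t",round(s['time'],2),"F",np.round(s['contact_force'],1),"grip",round(s['grip_width'],1),"j",np.round(s['joint_pos'],2))
    print("axes x,y,z:",Q.as_matrix().T.round(3).tolist())
    print("dr",best.round(2).tolist(),"linear",l.round(2).tolist())
if __name__=="__main__":
    a=list(map(float,sys.argv[1:])); plan(a[:3],a[3])
E
python3 go.py 560 187 400 2.9
```

```text
now [212.  534.3 404. ] t 0.15 F [-0.1 -0.7 -0. ] grip 91.6 j [ 0.98  0.16  1.6   0.    1.39 -0.21]
axes x,y,z: [[-0.929, 0.369, 0.0], [0.369, 0.929, -0.001], [-0.001, -0.001, -1.0]]
dr [-0.08, 0.03, 65.46] linear [-45.16, -19.44, 0.41]
```

Call:
servo_tool(
  moves=[
    {"dr": [0, 0, 65.5], "linear": [-45.2, -19.4, 0.4], "hand": 9},
    {"dr": [0, 0, 65.5], "linear": [-45.2, -19.4, 0.4], "hand": 9},
    {"dr": [0, 0, 65.5], "linear": [-45.2, -19.4, 0.4], "hand": 9},
    {"dr": [0, 0, 65.5], "linear": [-45.2, -19.4, 0.4], "hand": 9},
    {"dr": [0, 0, 65.5], "linear": [-45.2, -19.4, 0.4], "hand": 6},
    {"dr": [0, 0, 65.5], "linear": [-45.2, -19.4, 0.4], "hand": 6},
    {"dr": [0, 0, 65.5], "linear": [-45.2, -19.4, 0.4], "hand": 4},
    {"dr": [0, 0, 65.5], "linear": [-45.2, -19.4, 0.4], "hand": 2.4},
    {"dr": [0, 0, 65.5], "linear": [-45.2, -19.4, 0.4], "hand": 2.4},
    {"dr": [0, 0, 65.5], "linear": [-45.2, -19.4, 0.4], "hand": 2.4},
    {"dr": [0, 0, 65.5], "linear": [-45.2, -19.4, 0.4], "hand": 2.4},
    {"dr": [0, 0, 65.5], "linear": [-45.2, -19.4, 0.4], "hand": 2.4},
  ],
)

```text
time: 1.35
tool_pos: [560.7, 186.7, 399.5]
eef_rot: [0.69, 0.724, -0.001, -0.001]
contact_force: [0.3, 0.7, -0.8]
grip_width: 28.1
```

```bash
python3 go.py 581 187.5 400 2.9; python3 -c "
from h import *
c=cam('wrist'); print([w2px('wrist',p,c).round(1).tolist() for p in [(575,251,112),(586.9,122,112),(581.5,187.5,112)]])
snap('wrist','w1')"
```

```text
now [560.7 186.7 399.5] t 1.35 F [ 0.3  0.7 -0.8] grip 28.1 j [ 0.12  0.2   1.56 -0.    1.38  0.07]
axes x,y,z: [[-0.048, 0.999, -0.001], [0.999, 0.048, -0.002], [-0.002, -0.001, -1.0]]
dr [-0.13, 0.04, -0.14] linear [-0.02, 2.03, -0.05]
[[301.0, 140.1], [304.2, 282.0], [303.4, 214.6]]
```

View pics/w1.png

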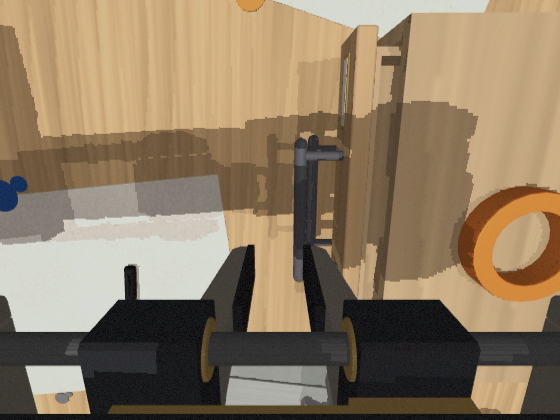

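The handle bar runs from (300,140) to (298,281) in the wrist picture, about 2–3 px from my prediction. I'll convert those to world positions.

```bash
python3 -c "
from h import *
c=cam('wrist'); 
for p in [(300.5,142),(299,278),(300,210)]: print(px2w('wrist',*p,112,c).round(1))
f=px2w('wrist',375,30,150,c),px2w('wrist',406,150,150,c);print(f)
save(cv2.imread('pics/w1_raw.png'),'w1c',(270,10,430,150),4,10)
print(w2px('wrist',(620.7,335,137),c))
"
```

```text
[574.1 250.3 112. ]
[581.3 126.8 112. ]
[577.7 192.4 112. ]
(array([614.36045944, 325.29693945, 150.        ]), array([646.55028865, 250.86398783, 150.        ]))
[380.71301454  19.7102761 ]
```

View pics/w1c.png

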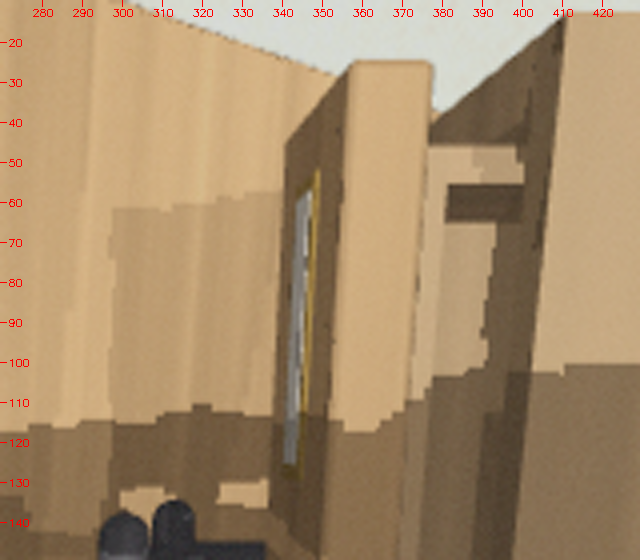

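```bash
python3 go.py 578.8 188 283 3.1
```

```text
now [560.1 187.5 399.6] t 1.4 F [-0.1 -0.1  0.7] grip 25.2 j [ 0.12  0.2   1.56 -0.    1.38  0.07]
axes x,y,z: [[-0.05, 0.999, -0.001], [0.999, 0.05, -0.002], [-0.002, -0.001, -1.0]]
dr [-0.12, 0.04, -0.25] linear [-0.04, 1.89, 11.66]
```

Call:
servo_tool(
  moves=[
    {"dr": [-0.1, 0, -0.25], "linear": [0, 1.9, 2], "hand": 2.4},
    {"dr": [-0.1, 0, -0.25], "linear": [0, 1.9, 5], "hand": 2.4},
    {"dr": [-0.1, 0, -0.25], "linear": [0, 1.9, 8], "hand": 2.4},
    {"dr": [-0.1, 0, -0.25], "linear": [0, 1.9, 10], "hand": 2.4},
    {"dr": [-0.1, 0, -0.25], "linear": [0, 1.9, 11.7], "hand": 2.4},
    {"dr": [-0.1, 0, -0.25], "linear": [0, 1.9, 11.7], "hand": 2.4},
  ],
)

```text
time: 2.0
tool_pos: [576.6, 189.8, 279.7]
eef_rot: [0.687, 0.727, -0.003, -0.002]
contact_force: [-0.3, -0.7, -0.2]
grip_width: 24.1
```

Call:
servo_tool(
  moves=[
    {"dr": [0, 0, 0], "linear": [0, 0, 0], "hand": 0.6},
    {"dr": [0, 0, 0], "linear": [0, 0, 0], "hand": 0.6},
    {"dr": [0, 0, 0], "linear": [0, 0, 0], "hand": 0.6},
    {"dr": [0, 0, 0], "linear": [0, 0, 0], "hand": 0.6},
    {"dr": [0, 0, 0], "linear": [0, 0, 0], "hand": 0.6},
  ],
)

```text
time: 2.5
tool_pos: [576.8, 190.4, 280.9]
eef_rot: [0.687, 0.727, -0.002, -0.002]
contact_force: [-1.4, 5.0, 4.3]
grip_width: 9.8
```

```bash
python3 go.py 410 180 283 2.9; python3 -c "
from h import *
snap('wrist','w2')"
```

```text
now [576.8 190.4 280.9] t 2.5 F [-1.4  5.   4.3] grip 9.8 j [0.12 0.36 1.61 0.   1.18 0.06]
axes x,y,z: [[-0.056, 0.998, 0.001], [0.998, 0.056, -0.005], [-0.005, 0.0, -1.0]]
dr [-0.29, -0.04, 0.33] linear [-0.1, -16.71, -0.13]
```

View pics/w2.png

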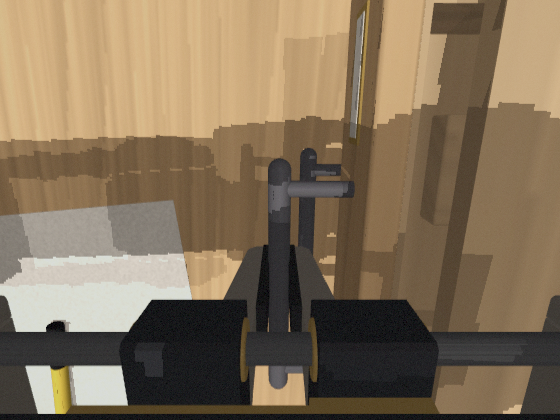

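The fingers hold the bar. Pulling the drawer now.

Call:
servo_tool(
  moves=[
    {"dr": [0, 0, 0], "linear": [0, -1, 0], "hand": 0.6},
    {"dr": [0, 0, 0], "linear": [0, -3, 0], "hand": 0.6},
    {"dr": [0, 0, 0], "linear": [0, -5.5, 0], "hand": 0.6},
    {"dr": [0, 0, 0], "linear": [0, -8, 0], "hand": 0.6},
    {"dr": [0, 0, 0], "linear": [0, -10.5, 0], "hand": 0.6},
    {"dr": [0, 0, 0], "linear": [0, -13, 0], "hand": 0.6},
    {"dr": [0, 0, 0], "linear": [0, -15, 0], "hand": 0.6},
    {"dr": [0, 0, 0], "linear": [0, -16, 0], "hand": 0.6},
    {"dr": [0, 0, 0], "linear": [0, -16.4, 0], "hand": 0.6},
    {"dr": [0, 0, 0], "linear": [0, -16.4, 0], "hand": 0.6},
  ],
)

```text
time: 3.55
tool_pos: [411.7, 181.7, 280.9]
eef_rot: [0.687, 0.727, -0.001, -0.004]
contact_force: [-1.3, 8.3, -3.8]
grip_width: 10.2
```

```bash
python3 go.py 410 180 283 2.9; python3 -c "
from h import *
snap('top','t3',(130,60,290,250),4)"
```

```text
now [411.7 181.7 280.9] t 3.55 F [-1.3  8.3 -3.8] grip 10.2 j [ 0.14 -0.03  2.05  0.    1.12  0.09]
axes x,y,z: [[-0.056, 0.998, 0.003], [0.998, 0.056, -0.007], [-0.007, 0.003, -1.0]]
dr [-0.39, -0.18, 0.31] linear [-0.16, -0.18, -0.21]
```

View pics/t3.png

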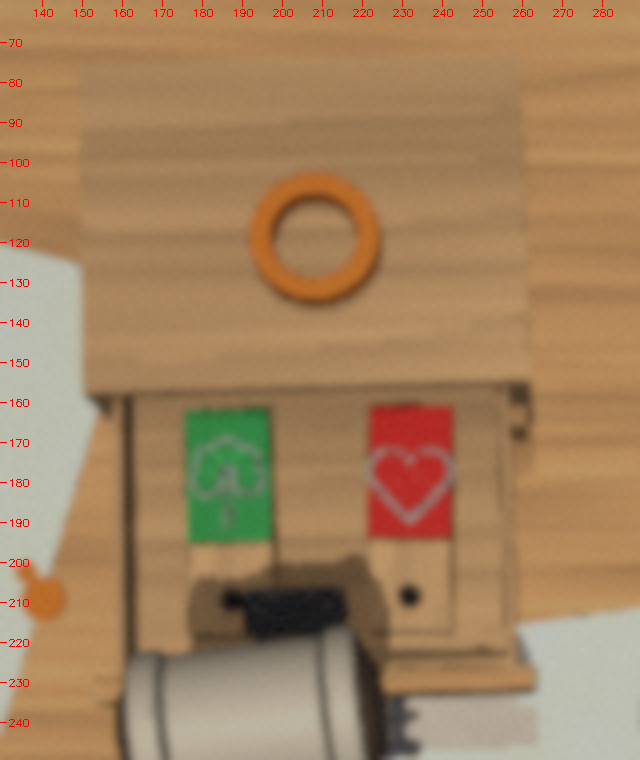

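The drawer is nearly out. The red die is on the right at (221–243, 160–218), and its pad is clear of the cabinet top. I'll pull a few mm more.

Call:
servo_tool(
  moves=[
    {"dr": [0, 0, 0], "linear": [0.2, -0.4, 0], "hand": 0.6},
    {"dr": [0, 0, 0], "linear": [0.2, -0.6, 0], "hand": 0.6},
    {"dr": [0, 0, 0], "linear": [0.2, -0.6, 0], "hand": 0.6},
  ],
)

```text
time: 3.9
tool_pos: [408.6, 182.3, 281.0]
eef_rot: [0.687, 0.726, 0.003, 0.002]
contact_force: [22.5, -1.8, -22.5]
grip_width: 9.8
```

Call:
servo_tool(
  moves=[
    {"dr": [0, 0, 0], "linear": [0, 0, 0], "hand": 2.2},
    {"dr": [0, 0, 0], "linear": [0, 0, 0], "hand": 2.4},
    {"dr": [0, 0, 0], "linear": [0, 0, 0], "hand": 2.4},
  ],
)

```text
time: 4.2
tool_pos: [408.5, 182.1, 281.1]
eef_rot: [0.687, 0.726, 0.002, 0.002]
contact_force: [-0.6, 1.0, 0.4]
grip_width: 24.1
```

```bash
python3 go.py 410 180 400 2.9
```

```text
now [408.5 182.1 281.1] t 4.2 F [-0.6  1.   0.4] grip 24.1 j [ 0.15 -0.04  2.07 -0.    1.11  0.09]
axes x,y,z: [[-0.055, 0.998, -0.0], [0.998, 0.055, 0.007], [0.007, 0.0, -1.0]]
dr [0.39, 0.0, 0.28] linear [-0.21, 0.22, -11.89]
```

```bash
python3 -c "
from h import *
c=cam('top')
for u,v,z in [(221.5,161,109),(242.5,161,109),(242.5,194,109),(221.5,194,109),(231.5,208.5,103),(232,218,103)]: print(px2w('top',u,v,z,c).round(1))
"; python3 go.py 470 113 420 93.1
```

```text
[640.9 154.4 109. ]
[642.   98.4 109. ]
[552.9  96.4 109. ]
[551.9 152.  109. ]
[514.3 124.9 103. ]
[489. 123. 103.]
now [408.5 182.1 281.1] t 4.2 F [-0.6  1.   0.4] grip 24.1 j [ 0.15 -0.04  2.07 -0.    1.11  0.09]
axes x,y,z: [[-0.055, 0.998, -0.0], [0.998, 0.055, 0.007], [0.007, 0.0, -1.0]]
dr [0.31, 0.31, -89.92] linear [-7.24, 5.86, -13.85]
```

Call:
servo_tool(
  moves=[
    {"dr": [0, 0, 0], "linear": [0, 0, -3], "hand": 2.4},
    {"dr": [0, 0, 0], "linear": [0, 0, -7], "hand": 2.4},
    {"dr": [0, 0, 0], "linear": [0, 0, -12], "hand": 5},
  ],
)

```text
time: 4.5
tool_pos: [406.6, 181.9, 400.9]
eef_rot: [0.687, 0.727, 0.001, 0.001]
contact_force: [0.8, 0.5, 0.4]
grip_width: 29.9
```

```bash
python3 go.py 560 124 410 93
```

```text
now [406.6 181.9 400.9] t 4.5 F [0.8 0.5 0.4] grip 29.9 j [ 0.15 -0.19  1.95 -0.    1.38  0.09]
axes x,y,z: [[-0.056, 0.998, -0.001], [0.998, 0.056, 0.002], [0.002, -0.001, -1.0]]
dr [0.07, 0.14, -89.81] linear [-6.64, 15.0, -0.87]
```

Call:
servo_tool(
  moves=[
    {"dr": [0, 0, -89.8], "linear": [-6.6, 15, -0.9], "hand": 7.4},
    {"dr": [0, 0, -89.8], "linear": [-6.6, 15, -0.9], "hand": 7.4},
    {"dr": [0, 0, -89.8], "linear": [-6.6, 15, -0.9], "hand": 7.4},
    {"dr": [0, 0, -89.8], "linear": [-6.6, 15, -0.9], "hand": 7.4},
    {"dr": [0, 0, -89.8], "linear": [-6.6, 15, -0.9], "hand": 7.4},
    {"dr": [0, 0, -89.8], "linear": [-6.6, 15, -0.9], "hand": 7.4},
    {"dr": [0, 0, -89.8], "linear": [-6.6, 15, -0.9], "hand": 7.4},
    {"dr": [0, 0, -89.8], "linear": [-6.6, 15, -0.9], "hand": 7.4},
    {"dr": [0, 0, -89.8], "linear": [-6.6, 15, -0.9], "hand": 7.4},
    {"dr": [0, 0, -89.8], "linear": [-6.6, 15, -0.9], "hand": 7.4},
    {"dr": [0, 0, -89.8], "linear": [-6.6, 15, -0.9], "hand": 7.4},
    {"dr": [0, 0, -89.8], "linear": [-6.6, 15, -0.9], "hand": 7.4},
  ],
)

```text
time: 5.7
tool_pos: [559.8, 124.4, 410.3]
eef_rot: [-0.026, 1.0, -0.0, 0.001]
contact_force: [-0.7, -0.0, 0.7]
grip_width: 74.1
```

```bash
python3 go.py 567 124 281 93;python3 -c "
from h import *
snap('wrist','w4')
c=cam('wrist'); print(w2px('wrist',(514.3,124.9,103),c))
"
```

```text
now [559.8 124.4 410.3] t 5.7 F [-0.7 -0.   0.7] grip 74.1 j [ 0.01  0.15  1.6  -0.    1.39 -1.61]
axes x,y,z: [[-0.999, -0.052, -0.002], [-0.052, 0.999, -0.001], [0.002, -0.001, -1.0]]
dr [-0.05, 0.09, 0.0] linear [-0.7, -0.07, 12.93]
[281.12944017 158.92731069]
```

View pics/w4.png

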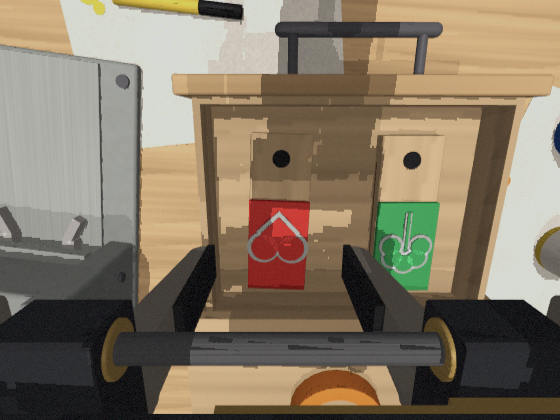

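The wrist picture shows the heart die from its rear edge (250–313, 133) to its pad end (247–305, 289), with the dot at (281,158). The green die lies at 376–442.

```bash
python3 -c "
from h import *
save(cv2.imread('pics/w4_raw.png'),'w4c',(190,120,330,300),4,10)
c=cam('wrist')
for u,v,z in [(250,133,103),(313,134,103),(249,200,109),(310,201,109),(248,288,109),(305,290,109),(281,158.5,103)]: print(px2w('wrist',u,v,z,c).round(1))"
```

```text
[493.2  96.5 103. ]
[491.2 151.6 103. ]
[552.1  97.6 109. ]
[550.2 153.1 109. ]
[641.7  99.  109. ]
[641.  155.4 109. ]
[513.9 124.8 103. ]
```

View pics/w4c.png

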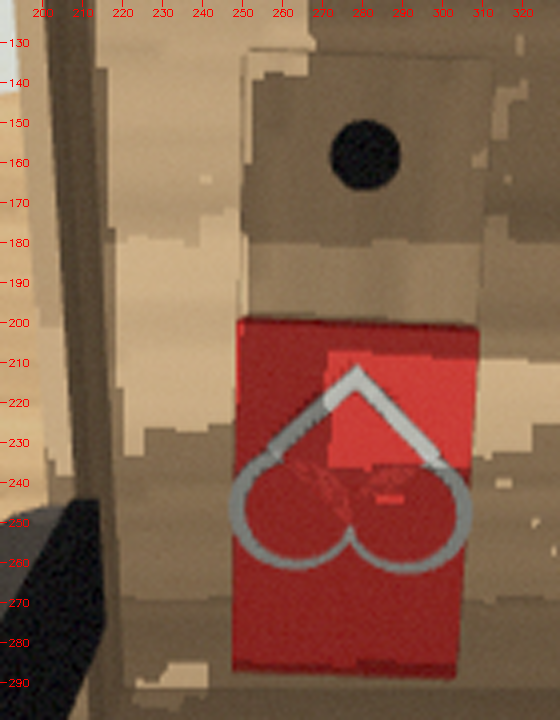

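```bash
python3 go.py 566 125.5 281 91.5
```

```text
now [559.8 124.4 410.3] t 5.75 F [-0.7  0.7 -0.7] grip 73.8 j [ 0.01  0.15  1.6  -0.    1.39 -1.61]
axes x,y,z: [[-0.999, -0.051, -0.002], [-0.051, 0.999, -0.001], [0.002, -0.001, -1.0]]
dr [-0.05, 0.1, 1.41] linear [-0.6, 0.09, 12.93]
```

Call:
servo_tool(
  moves=[
    {"dr": [0, 0.1, 1.4], "linear": [-0.6, 0.1, 3], "hand": 6.8},
    {"dr": [0, 0.1, 1.4], "linear": [-0.6, 0.1, 6], "hand": 6.8},
    {"dr": [0, 0.1, 1.4], "linear": [-0.6, 0.1, 9], "hand": 6.8},
    {"dr": [0, 0.1, 1.4], "linear": [-0.6, 0.1, 11], "hand": 6.8},
    {"dr": [0, 0.1, 1.4], "linear": [-0.6, 0.1, 12.3], "hand": 6.8},
    {"dr": [0, 0.1, 1.4], "linear": [-0.6, 0.1, 12.9], "hand": 6.8},
    {"dr": [0, 0.1, 1.4], "linear": [-0.6, 0.1, 12.9], "hand": 6.8},
  ],
)

```text
time: 6.45
tool_pos: [565.9, 125.6, 281.1]
eef_rot: [-0.013, 1.0, -0.0, -0.0]
contact_force: [-0.6, -0.1, 0.2]
grip_width: 68.1
```

```bash
python3 go.py 566 125.5 280 91.5;python3 -c "
from h import *
snap('wrist','w5')
"
```

```text
now [565.9 125.6 281.1] t 6.45 F [-0.6 -0.1  0.2] grip 68.1 j [ 0.01  0.29  1.69 -0.    1.15 -1.59]
axes x,y,z: [[-1.0, -0.026, 0.001], [-0.026, 1.0, -0.001], [-0.001, -0.001, -1.0]]
dr [-0.05, -0.03, -0.02] linear [-0.01, -0.01, 0.11]
```

View pics/w5.png

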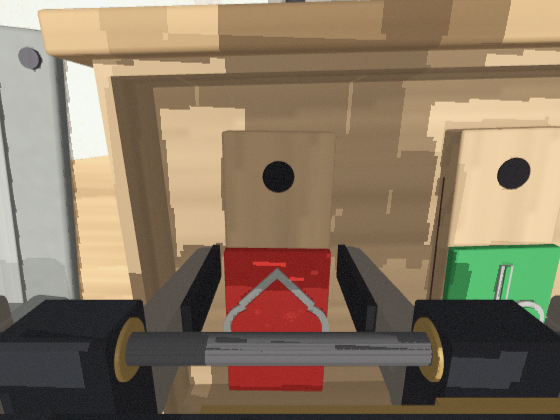

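The die is centred between the fingers. I'll go down 2 mm and close.

Call:
servo_tool(
  moves=[
    {"dr": [0, 0, 0], "linear": [0, 0, 0.2], "hand": 6.8},
    {"dr": [0, 0, 0], "linear": [0, 0, 0.2], "hand": 5},
    {"dr": [0, 0, 0], "linear": [0, 0, 0.2], "hand": 5},
    {"dr": [0, 0, 0], "linear": [0, 0, 0.2], "hand": 5},
    {"dr": [0, 0, 0], "linear": [0, 0, 0.2], "hand": 5},
  ],
)

```text
time: 7.0
tool_pos: [566.6, 125.5, 280.9]
eef_rot: [-0.013, 1.0, -0.001, 0.001]
contact_force: [-0.3, -1.4, 3.8]
grip_width: 56.0
```

Call:
servo_tool(
  moves=[
    {"dr": [0, 0, 0], "linear": [0, 0, -1], "hand": 5},
    {"dr": [0, 0, 0], "linear": [0, 0, -3], "hand": 5},
    {"dr": [0, 0, 0], "linear": [0, 0, -6], "hand": 5},
    {"dr": [0, 0, 0], "linear": [0, 0, -9], "hand": 5},
    {"dr": [0, 0, 0], "linear": [0, 0, -12], "hand": 5},
    {"dr": [0, 0, 0], "linear": [0, 0, -12], "hand": 5},
  ],
)

```text
time: 7.6
tool_pos: [567.3, 125.8, 405.8]
eef_rot: [-0.013, 1.0, -0.0, 0.006]
contact_force: [0.4, -0.5, -1.2]
grip_width: 56.0
```

```bash
python3 go.py 516 -155 330 85.4;python3 -c "
from h import *
snap('wrist','w6');snap('top','t6')
"
```

```text
now [567.3 125.8 405.8] t 7.6 F [ 0.4 -0.5 -1.2] grip 56.0 j [ 0.01  0.17  1.58 -0.    1.38 -1.59]
axes x,y,z: [[-1.0, -0.026, -0.011], [-0.026, 1.0, -0.001], [0.011, -0.001, -1.0]]
dr [-0.03, 0.64, 6.09] linear [5.94, -27.93, 7.55]
```

View pics/w6.png

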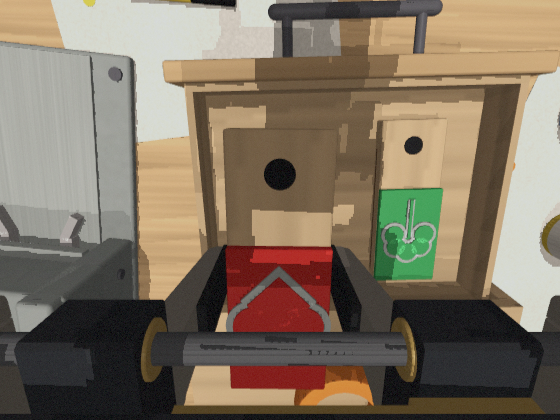

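View pics/t6.png

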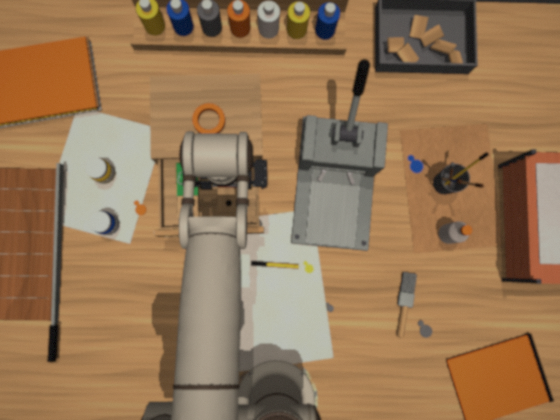

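The die is held level with the tool axis, and the green die is still in the drawer. Carrying it over the press bed.

```bash
python3 go.py 513 -154.5 380 85.4
```

```text
now [566.1 125.7 400.3] t 7.7 F [ 0.5 -0.5 -2.7] grip 55.5 j [ 0.01  0.17  1.59 -0.    1.38 -1.59]
axes x,y,z: [[-1.0, -0.026, -0.002], [-0.026, 1.0, -0.001], [0.002, -0.001, -1.0]]
dr [-0.05, 0.12, 6.09] linear [6.04, -27.88, 2.04]
```

Call:
servo_tool(
  moves=[
    {"dr": [0, 0.1, 3], "linear": [2, -3, 0], "hand": 5},
    {"dr": [0, 0.1, 6.1], "linear": [4, -7, 0], "hand": 5},
    {"dr": [0, 0.1, 6.1], "linear": [6, -11, 0], "hand": 5},
    {"dr": [0, 0.1, 6.1], "linear": [6, -15, 0], "hand": 5},
    {"dr": [0, 0.1, 6.1], "linear": [6, -19, 1], "hand": 5},
    {"dr": [0, 0.1, 6.1], "linear": [6, -23, 2], "hand": 5},
    {"dr": [0, 0.1, 6.1], "linear": [6, -26, 2], "hand": 5},
    {"dr": [0, 0.1, 6.1], "linear": [6, -27.9, 2], "hand": 5},
    {"dr": [0, 0.1, 6.1], "linear": [6, -27.9, 2], "hand": 5},
    {"dr": [0, 0.1, 6.1], "linear": [6, -27.9, 2], "hand": 5},
  ],
)

```text
time: 8.7
tool_pos: [512.9, -154.3, 378.3]
eef_rot: [0.041, 0.999, 0.001, -0.001]
contact_force: [0.6, 0.2, -1.9]
grip_width: 55.8
```

```bash
python3 go.py 513 -154.5 250 85.4;python3 -c "
from h import *
from fit import W
snap('wrist','w7')
c=cam('wrist'); p=[719.4,-171.3,-.081]
for q in [(-295,70,18),(-295,-70,18),(-117,44,32),(-117,-44,32),(-90,30,32),(-90,-30,32)]: print(q,w2px('wrist',W(p,q),c).round(1))
" | grep -v -e cab -e handle
```

```text
now [ 512.9 -154.3  378.3] t 8.7 F [ 0.6  0.2 -1.9] grip 55.8 j [-0.52  0.08  1.74 -0.    1.33 -2.01]
axes x,y,z: [[-0.997, 0.081, 0.003], [0.081, 0.997, 0.001], [-0.003, 0.002, -1.0]]
dr [0.08, -0.17, -0.06] linear [-0.05, -0.03, 12.83]
press [ 7.19435185e+02 -1.71273136e+02 -8.10390260e-02] [[-2.0, 0.8], [0.3, 0.6], [-1.3, 0.1], [0.6, 0.5], [-0.4, 1.2], [0.2, 0.1], [-1.2, 0.8], [0.4, 1.0]]
(-295, 70, 18) [305.  242.7] [248.9 215. ]
(-295, -70, 18) [354.5 247.5] [210.2 218.1]
(-295, 110, 18) [290.8 241.3] [259.9 214.1]
(-295, -110, 18) [368.6 248.9] [199. 219.]
(-117, 44, 32) [320.2 180.5] [243.8 255.3]
(-117, -44, 32) [351.2 183.6] [217.3 257.6]
(-90, 30, 32) [326.  171.6] [240.  262.7]
(-90, -30, 32) [347.  173.7] [221.7 264.3]
(-295, 70, 18) [345.4 112.5]
(-295, -70, 18) [208.4 112.3]
(-117, 44, 32) [315.6 276.6]
(-117, -44, 32) [238.  276.5]
(-90, 30, 32) [302.7 297.7]
(-90, -30, 32) [250.9 297.6]
```

View pics/w7.png

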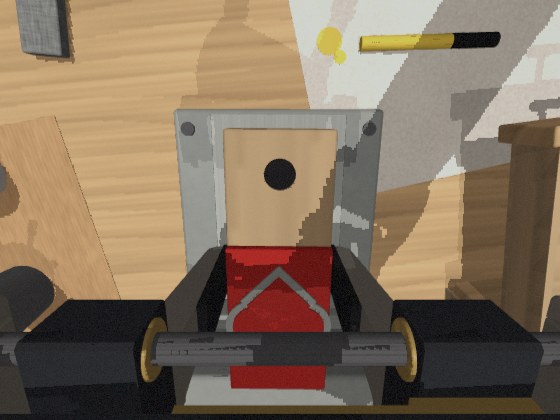

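```bash
python3 -c "
from h import *
save(cv2.imread('pics/w7_raw.png'),'w7c',(165,95,395,245),3,10)
c=cam('wrist'); p=[719.4,-171.3,-.081]
def W(p,q):
    c,s=np.cos(p[2]),np.sin(p[2]); return np.array([p[0]+c*q[0]-s*q[1],p[1]+s*q[0]+c*q[1],q[2]])
for q in [(-295,110,18),(-295,-110,18),(-295,110,10),(-295,-110,10),(-200,110,10),(-200,-110,10),(-200,70,18),(-200,-70,18)]: print(q,w2px('wrist',W(p,q),c).round(1))
"
```

```text
(-295, 110, 18) [384.5 112.6]
(-295, -110, 18) [169.3 112.2]
(-295, 110, 10) [382.  112.8]
(-295, -110, 10) [171.8 112.4]
(-200, 110, 10) [374.3 200.9]
(-200, -110, 10) [179.4 200.7]
(-200, 70, 18) [340.2 202.6]
(-200, -70, 18) [213.5 202.4]
```

View pics/w7c.png

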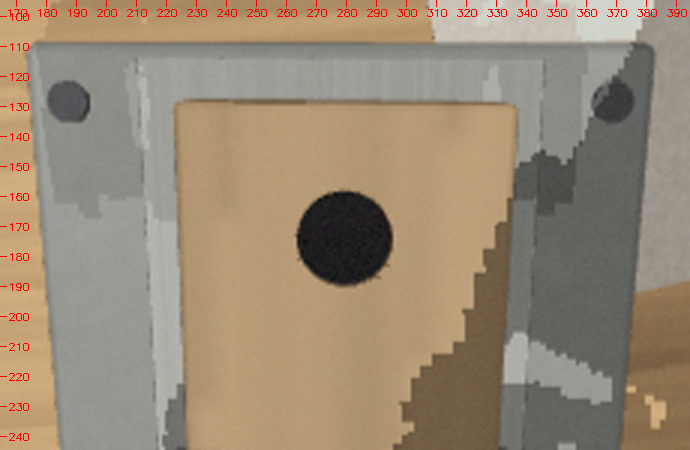

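```bash
python3 -c "
from h import *
c=cam('wrist');s=bot.state();t=s['tool_pos']
from scipy.spatial.transform import Rotation as R
Q=R.from_quat(s['eef_rot'])
zt=t[2]-195.9+18
for n,u,v,z in [('dot',279.7,174,zt),('rearL',223.7,129,zt),('rearR',337,129,zt),('boardL',226.5,245,zt),('boardR',332.5,245,zt),('bedL',211.5,115,18),('bedR',345.5,115,18),('bedL2',216,202,18),('bedR2',342,202,18)]:
    w=px2w('wrist',u,v,z,c); print(n,w.round(1),'tool',Q.inv().apply(w-t).round(1))
"
```

```text
dot [ 459.5 -148.2  200.8] tool [ 53.4   1.2 178. ]
rearL [ 435.8 -173.3  200.8] tool [ 75.  -25.7 178. ]
rearR [ 440.1 -119.2  200.8] tool [ 75.1  28.6 178.1]
boardL [ 495.  -179.3  200.8] tool [ 15.5 -27.  177.9]
boardR [ 499.5 -123.3  200.8] tool [ 15.5  29.2 178. ]
bedL [ 422.6 -214.5   18. ] tool [ 84.5 -68.  360.9]
bedR [433.5 -77.6  18. ] tool [ 84.6  69.3 361. ]
bedL2 [ 514.1 -222.1   18. ] tool [ -7.3 -68.3 360.7]
bedR2 [525.2 -83.4  18. ] tool [ -7.3  70.9 360.8]
```

In the same picture the die centreline (tool y +1.3) and bed centreline (+0.7 to +1.3) coincide, and the yaw is parallel. Lowering.

Call:
servo_tool(
  moves=[
    {"dr": [0, -0.1, 0], "linear": [0, 0, 3], "hand": 5},
    {"dr": [0, -0.1, 0], "linear": [0, 0, 6], "hand": 5},
    {"dr": [0, -0.1, 0], "linear": [0, 0, 9], "hand": 5},
    {"dr": [0, -0.1, 0], "linear": [0, 0, 12], "hand": 5},
    {"dr": [0, -0.1, 0], "linear": [0, 0, 14], "hand": 5},
    {"dr": [0, -0.1, 0], "linear": [0, 0, 15.3], "hand": 5},
    {"dr": [0, -0.1, 0], "linear": [0, 0, 15.8], "hand": 5},
    {"dr": [0, -0.1, 0], "linear": [0, 0, 15.8], "hand": 5},
  ],
)

```text
time: 9.55
tool_pos: [512.7, -153.2, 220.5]
eef_rot: [0.04, 0.999, 0.001, -0.001]
contact_force: [0.5, 0.7, -2.1]
grip_width: 55.5
```

```bash
python3 go.py 513 -154.5 214 85.4
```

```text
now [ 512.7 -153.2  220.5] t 9.55 F [ 0.5  0.7 -2.1] grip 55.5 j [-0.52  0.28  1.85  0.    1.01 -2.01]
axes x,y,z: [[-0.997, 0.079, 0.001], [0.079, 0.997, 0.001], [-0.001, 0.001, -1.0]]
dr [0.07, -0.07, 0.05] linear [-0.04, -0.13, 0.65]
```

Call:
servo_tool(
  moves=[
    {"dr": [0, 0, 0], "linear": [0, -0.1, 0.3], "hand": 5},
    {"dr": [0, 0, 0], "linear": [0, -0.1, 0.5], "hand": 5},
    {"dr": [0, 0, 0], "linear": [0, -0.1, 0.65], "hand": 5},
    {"dr": [0, 0, 0], "linear": [0, -0.1, 0.65], "hand": 5},
  ],
)

```text
time: 9.95
tool_pos: [512.7, -154.2, 214.2]
eef_rot: [0.04, 0.999, 0.001, -0.0]
contact_force: [-0.7, -0.2, -3.4]
grip_width: 55.9
```

Call:
servo_tool(
  moves=[
    {"dr": [0, 0, 0], "linear": [0, 0, 0.1], "hand": 5},
    {"dr": [0, 0, 0], "linear": [0, 0, 0.15], "hand": 5},
    {"dr": [0, 0, 0], "linear": [0, 0, 0.15], "hand": 5},
  ],
)

```text
time: 10.25
tool_pos: [512.9, -154.3, 213.9]
eef_rot: [0.04, 0.999, 0.001, -0.0]
contact_force: [-4.1, 1.5, 7.1]
grip_width: 55.7
```

It rests on the bed. I'll release, shift back to the bare end and regrip.

Call:
servo_tool(
  moves=[
    {"dr": [0, 0, 0], "linear": [0, 0, 0], "hand": 6.6},
    {"dr": [0, 0, 0], "linear": [0, 0, 0], "hand": 6.6},
    {"dr": [0, 0, 0], "linear": [2, 0, -0.1], "hand": 6.6},
    {"dr": [0, 0, 0], "linear": [4, 0, -0.1], "hand": 6.6},
    {"dr": [0, 0, 0], "linear": [5.6, 0, -0.1], "hand": 6.6},
    {"dr": [0, 0, 0], "linear": [6.2, 0, -0.1], "hand": 6.6},
    {"dr": [0, 0, 0], "linear": [6.2, 0, -0.1], "hand": 6.6},
  ],
)

```text
time: 10.95
tool_pos: [450.8, -149.4, 215.0]
eef_rot: [0.04, 0.999, 0.0, -0.0]
contact_force: [0.0, -0.0, 0.2]
grip_width: 66.0
```

```bash
python3 go.py 451.2 -149.5 214 85.4;python3 -c "
from h import *
snap('wrist','w8')
"
```

```text
now [ 450.8 -149.4  215. ] t 10.95 F [ 0.  -0.   0.2] grip 66.0 j [-0.58  0.15  2.02  0.    0.97 -2.07]
axes x,y,z: [[-0.997, 0.08, 0.001], [0.08, 0.997, 0.001], [-0.001, 0.001, -1.0]]
dr [0.05, -0.04, 0.02] linear [-0.04, -0.01, 0.1]
```

View pics/w8.png

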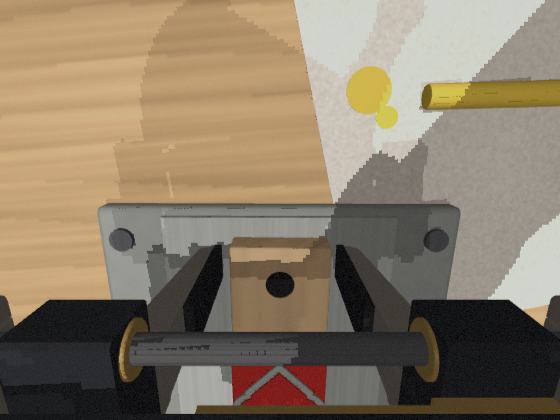

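Regripped near the rear. Sliding in, up to the channel first.

Call:
servo_tool(
  moves=[
    {"dr": [0, 0, 0], "linear": [0, 0, 0], "hand": 5},
    {"dr": [0, 0, 0], "linear": [0, 0, 0], "hand": 5},
    {"dr": [0, 0, 0], "linear": [0, 0, 0], "hand": 5},
    {"dr": [0, 0, 0], "linear": [0, 0, 0], "hand": 5},
    {"dr": [0, 0, 0], "linear": [-1, 0, 0], "hand": 5},
    {"dr": [0, 0, 0], "linear": [-2, 0, 0], "hand": 5},
    {"dr": [0, 0, 0], "linear": [-3, 0, 0], "hand": 5},
    {"dr": [0, 0, 0], "linear": [-4, 0, 0], "hand": 5},
    {"dr": [0, 0, 0], "linear": [-4.5, 0, 0], "hand": 5},
    {"dr": [0, 0, 0], "linear": [-4.5, 0, 0], "hand": 5},
  ],
)

```text
time: 12.0
tool_pos: [496.6, -153.4, 215.6]
eef_rot: [0.04, 0.999, 0.0, -0.001]
contact_force: [-1.6, -0.4, 4.5]
grip_width: 55.6
```

```bash
python3 go.py 496 -153.2 214 85.4;python3 -c "
from h import *
snap('wrist','w9',(170,100,400,300),3);snap('top','t9',(280,100,400,255),4)
"
```

```text
now [ 496.6 -153.4  215.6] t 12.0 F [-1.6 -0.4  4.5] grip 55.6 j [-0.53  0.26  1.89 -0.    0.99 -2.02]
axes x,y,z: [[-0.997, 0.079, 0.001], [0.079, 0.997, 0.0], [-0.001, 0.0, -1.0]]
dr [0.02, -0.06, 0.06] linear [0.06, 0.01, 0.16]
```

View pics/w9.png

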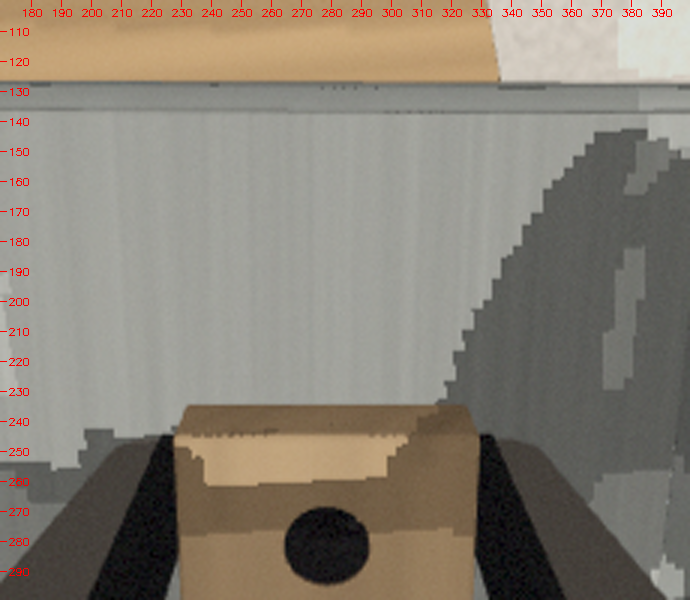

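View pics/t9.png

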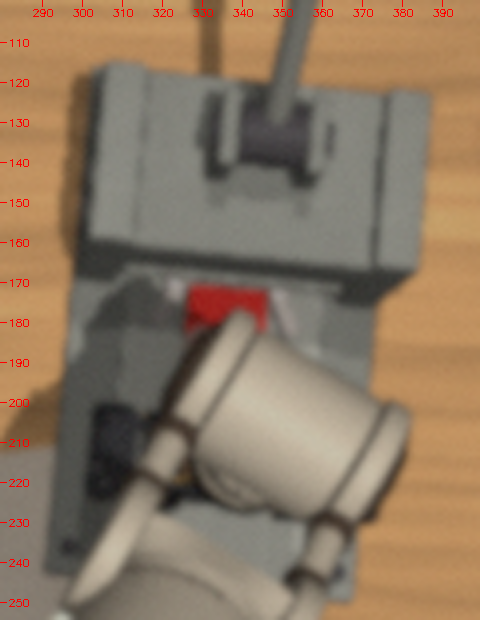

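The red nose spans u = 326–346.5 at the mouth, centred between the guides (326–347 expected). Continuing in.

Call:
servo_tool(
  moves=[
    {"dr": [0, 0, 0], "linear": [-0.6, 0, 0], "hand": 5},
    {"dr": [0, 0, 0], "linear": [-1.2, 0, 0], "hand": 5},
    {"dr": [0, 0, 0], "linear": [-1.8, 0, 0], "hand": 5},
    {"dr": [0, 0, 0], "linear": [-2.4, 0, 0], "hand": 5},
    {"dr": [0, 0, 0], "linear": [-3, 0, 0], "hand": 5},
    {"dr": [0, 0, 0], "linear": [-3, 0, 0], "hand": 5},
  ],
)

```text
time: 12.7
tool_pos: [526.6, -155.7, 215.6]
eef_rot: [0.04, 0.999, 0.0, -0.0]
contact_force: [-0.3, 0.1, 2.8]
grip_width: 55.7
```

Call:
servo_tool(
  moves=[
    {"dr": [0, 0, 0], "linear": [-0.8, 0, 0], "hand": 5},
    {"dr": [0, 0, 0], "linear": [-1.6, 0, 0], "hand": 5},
    {"dr": [0, 0, 0], "linear": [-2.4, 0, 0], "hand": 5},
    {"dr": [0, 0, 0], "linear": [-3.2, 0, 0], "hand": 5},
    {"dr": [0, 0, 0], "linear": [-4, 0, 0], "hand": 5},
    {"dr": [0, 0, 0], "linear": [-4.5, 0, 0], "hand": 5},
    {"dr": [0, 0, 0], "linear": [-4.5, 0, 0], "hand": 5},
  ],
)

```text
time: 13.4
tool_pos: [571.7, -159.3, 215.6]
eef_rot: [0.04, 0.999, 0.0, -0.0]
contact_force: [-1.6, 0.1, 4.1]
grip_width: 55.7
```

```bash
python3 go.py 496 -153.2 214 85.4;python3 -c "
from h import *
snap('wrist','w10')
c=cam('wrist')
"
```

```text
now [ 571.7 -159.3  215.6] t 13.4 F [-1.6  0.1  4.1] grip 55.7 j [-0.48  0.42  1.68 -0.    1.04 -1.97]
axes x,y,z: [[-0.997, 0.079, 0.001], [0.079, 0.997, 0.0], [-0.001, 0.0, -1.0]]
dr [0.01, -0.03, 0.07] linear [7.59, 0.01, 0.16]
```

View pics/w10.png

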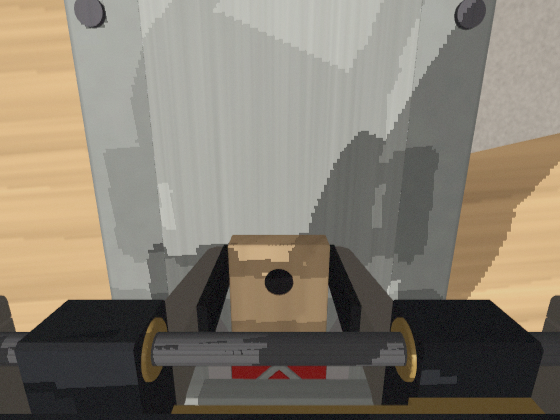

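Call:
servo_tool(
  moves=[
    {"dr": [0, 0, 0], "linear": [-0.3, 0, 0], "hand": 5},
    {"dr": [0, 0, 0], "linear": [-0.6, 0, 0], "hand": 5},
    {"dr": [0, 0, 0], "linear": [-0.9, 0, 0], "hand": 5},
    {"dr": [0, 0, 0], "linear": [-0.9, 0, 0], "hand": 5},
  ],
)

```text
time: 13.85
tool_pos: [580.3, -160.0, 215.5]
eef_rot: [0.04, 0.999, 0.0, -0.001]
contact_force: [-4.2, 0.0, 5.5]
grip_width: 55.6
```

Call:
servo_tool(
  moves=[
    {"dr": [0, 0, 0], "linear": [-0.2, 0, 0], "hand": 5},
    {"dr": [0, 0, 0], "linear": [-0.3, 0, 0], "hand": 5},
    {"dr": [0, 0, 0], "linear": [-0.3, 0, 0], "hand": 5},
  ],
)

```text
time: 14.15
tool_pos: [582.7, -160.2, 215.6]
eef_rot: [0.039, 0.999, 0.0, -0.002]
contact_force: [-5.8, -0.5, 7.2]
grip_width: 55.6
```

Call:
servo_tool(
  moves=[
    {"dr": [0, 0, 0], "linear": [-0.2, 0, 0], "hand": 5},
    {"dr": [0, 0, 0], "linear": [-0.3, 0, 0], "hand": 5},
    {"dr": [0, 0, 0], "linear": [-0.3, 0, 0], "hand": 5},
  ],
)

```text
time: 14.45
tool_pos: [585.1, -160.4, 215.6]
eef_rot: [0.039, 0.999, 0.0, -0.003]
contact_force: [-4.5, 1.0, 5.9]
grip_width: 55.3
```

```bash
python3 go.py 496 -153.2 214 85.4;python3 -c "
from h import *
snap('wrist','w11')
c=cam('wrist')
"
```

```text
now [ 585.1 -160.4  215.6] t 14.45 F [-4.5  1.   5.9] grip 55.3 j [-0.47  0.45  1.64 -0.    1.06 -1.96]
axes x,y,z: [[-0.997, 0.079, 0.005], [0.079, 0.997, 0.001], [-0.005, 0.001, -1.0]]
dr [0.03, -0.3, 0.08] linear [8.94, 0.02, 0.21]
```

View pics/w11.png

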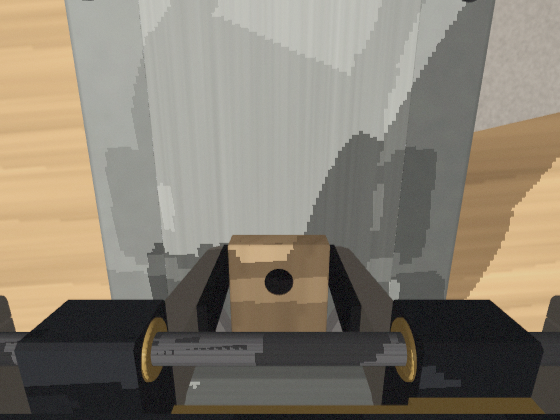

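Call:
servo_tool(
  moves=[
    {"dr": [0, 0, 0], "linear": [-0.2, 0, 0], "hand": 5},
    {"dr": [0, 0, 0], "linear": [-0.3, 0, 0], "hand": 5},
    {"dr": [0, 0, 0], "linear": [-0.3, 0, 0], "hand": 5},
  ],
)

```text
time: 14.8
tool_pos: [586.9, -160.6, 215.5]
eef_rot: [0.039, 0.999, 0.001, -0.005]
contact_force: [-8.4, 1.1, 9.7]
grip_width: 55.6
```

```bash
python3 go.py 496 -153.2 214 85.4;python3 -c "
from h import *
snap('scene','s12',(180,190,280,325),5)
c=cam('scene')
"
```

```text
now [ 586.9 -160.6  215.5] t 14.8 F [-8.4  1.1  9.7] grip 55.6 j [-0.46  0.46  1.63 -0.    1.07 -1.96]
axes x,y,z: [[-0.997, 0.078, 0.01], [0.078, 0.997, 0.001], [-0.01, 0.002, -1.0]]
dr [0.05, -0.58, 0.1] linear [9.12, 0.02, 0.25]
```

View pics/s12.png

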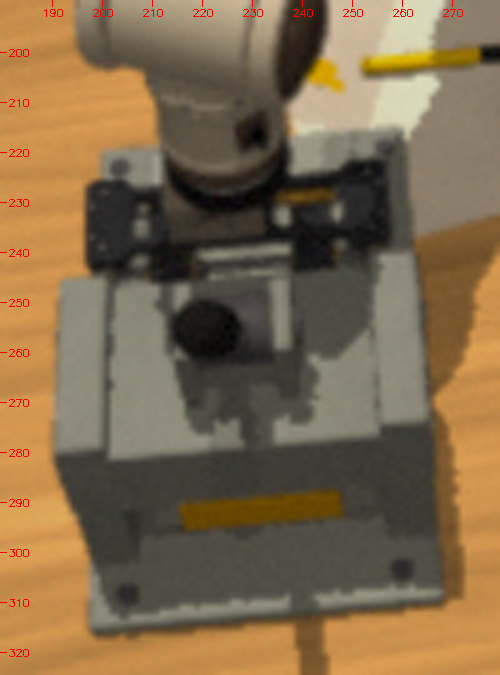

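The tool tilts slightly and its tip stays at about x = 585, which is where the die should be home. To make sure, I'll release, back off, close the fingers and push on the rear face.

Call:
servo_tool(
  moves=[
    {"dr": [0, 0, 0], "linear": [0, 0, 0], "hand": 6.6},
    {"dr": [0, 0, 0], "linear": [0, 0, 0], "hand": 6.6},
    {"dr": [0, -0.6, 0], "linear": [0, 0, 0], "hand": 6.6},
  ],
)

```text
time: 15.15
tool_pos: [586.9, -160.5, 215.2]
eef_rot: [0.039, 0.999, 0.001, 0.001]
contact_force: [0.9, 0.8, -0.2]
grip_width: 66.1
```

```bash
python3 go.py 537 -156.8 216 85.4
```

```text
now [ 586.9 -160.5  215.2] t 15.15 F [ 0.9  0.8 -0.2] grip 66.1 j [-0.47  0.45  1.63  0.    1.05 -1.96]
axes x,y,z: [[-0.997, 0.079, -0.001], [0.079, 0.997, 0.001], [0.001, 0.001, -1.0]]
dr [0.06, 0.07, 0.1] linear [5.01, -0.02, -0.08]
```

Call:
servo_tool(
  moves=[
    {"dr": [0, 0, 0], "linear": [1.5, 0, -0.1], "hand": 6.6},
    {"dr": [0, 0, 0], "linear": [3.5, 0, -0.1], "hand": 6.6},
    {"dr": [0, 0, 0], "linear": [5, 0, -0.1], "hand": 6.6},
    {"dr": [0, 0, 0], "linear": [5, 0, -0.1], "hand": 3},
    {"dr": [0, 0, 0], "linear": [5, 0, -0.1], "hand": 1.5},
    {"dr": [0, 0, 0], "linear": [5, 0, -0.1], "hand": 1},
    {"dr": [0, 0, 0], "linear": [5, 0, -0.1], "hand": 1},
    {"dr": [0, 0, 0], "linear": [5, 0, -0.1], "hand": 1},
  ],
)

```text
time: 15.95
tool_pos: [537.5, -156.7, 216.2]
eef_rot: [0.039, 0.999, 0.0, 0.001]
contact_force: [-0.2, -0.1, -0.1]
grip_width: 28.1
```

```bash
python3 go.py 559 -158.4 216 85.4;python3 -c "
from h import *
snap('wrist','w13')
"
```

```text
now [ 537.5 -156.7  216.2] t 15.95 F [-0.2 -0.1 -0.1] grip 28.1 j [-0.5   0.34  1.78  0.    1.02 -1.99]
axes x,y,z: [[-0.997, 0.078, -0.002], [0.078, 0.997, 0.001], [0.002, 0.001, -1.0]]
dr [0.05, 0.1, 0.11] linear [-2.15, -0.01, 0.02]
```

View pics/w13.png

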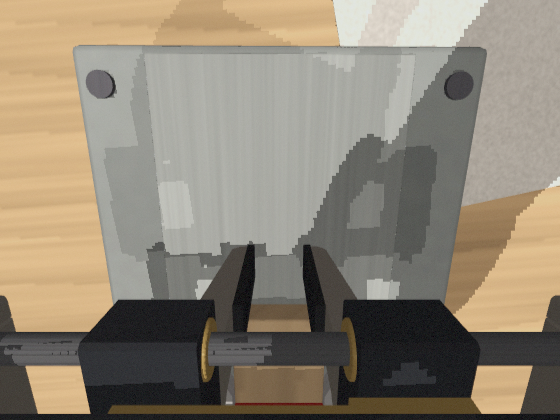

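Call:
servo_tool(
  moves=[
    {"dr": [0, 0, 0], "linear": [-1, 0, 0], "hand": 2},
    {"dr": [0, 0, 0], "linear": [-1.8, 0, 0], "hand": 2},
    {"dr": [0, 0, 0], "linear": [-2.2, 0, 0], "hand": 2},
    {"dr": [0, 0, 0], "linear": [-2.2, 0, 0], "hand": 2},
  ],
)

```text
time: 16.4
tool_pos: [560.0, -158.4, 216.1]
eef_rot: [0.039, 0.999, 0.0, 0.001]
contact_force: [0.0, -0.2, 0.5]
grip_width: 20.0
```

Call:
servo_tool(
  moves=[
    {"dr": [0, 0, 0], "linear": [-0.2, 0, 0], "hand": 2},
    {"dr": [0, 0, 0], "linear": [-0.4, 0, 0], "hand": 2},
    {"dr": [0, 0, 0], "linear": [-0.4, 0, 0], "hand": 2},
  ],
)

```text
time: 16.7
tool_pos: [562.4, -158.6, 215.9]
eef_rot: [0.039, 0.999, 0.001, -0.003]
contact_force: [-11.2, -0.8, 9.9]
grip_width: 20.1
```

Call:
servo_tool(
  moves=[
    {"dr": [0, 0, 0], "linear": [-0.2, 0, 0], "hand": 2},
    {"dr": [0, 0, 0], "linear": [-0.4, 0, 0], "hand": 2},
    {"dr": [0, 0, 0], "linear": [-0.4, 0, 0], "hand": 2},
  ],
)

```text
time: 17.0
tool_pos: [564.3, -158.8, 215.6]
eef_rot: [0.038, 0.999, 0.002, -0.008]
contact_force: [-15.6, -0.0, 12.4]
grip_width: 19.7
```

The tip is stuck at x≈561.3 while the push grows to about 16 N, so the die is hard against the stop. That puts the pad end at about x = 721, and the stop is at 719–721. Backing off and rising.

Call:
servo_tool(
  moves=[
    {"dr": [0, 0, 0], "linear": [0.5, 0, 0], "hand": 2},
    {"dr": [0, -0.9, 0], "linear": [2, 0, 0], "hand": 2},
    {"dr": [0, -0.9, 0], "linear": [4, 0, 0], "hand": 2},
    {"dr": [0, -0.9, 0], "linear": [6, 0, -1], "hand": 2},
    {"dr": [0, -0.9, 0], "linear": [8, 0, -4], "hand": 2},
    {"dr": [0, -0.9, 0], "linear": [10, 0, -8], "hand": 2},
    {"dr": [0, -0.9, 0], "linear": [10, 0, -12], "hand": 2.4},
    {"dr": [0, -0.9, 0], "linear": [10, 0, -16], "hand": 2.4},
    {"dr": [0, -0.9, 0], "linear": [10, 0, -18], "hand": 2.4},
  ],
)

```text
time: 17.9
tool_pos: [467.9, -152.1, 401.5]
eef_rot: [0.038, 0.999, -0.0, 0.003]
contact_force: [0.9, -0.4, -0.6]
grip_width: 23.8
```

```bash
python3 go.py 408 182 400 3.2;python3 -c "
from h import *
snap('wrist','w14')
from fit import W
c=cam('wrist'); p=[719.4,-171.3,-.081]
" >/dev/null
```

```text
now [ 467.9 -152.1  401.5] t 17.9 F [ 0.9 -0.4 -0.6] grip 23.8 j [-0.56 -0.06  1.83  0.    1.37 -2.06]
axes x,y,z: [[-0.997, 0.076, -0.005], [0.076, 0.997, -0.0], [0.005, -0.001, -1.0]]
dr [0.19, 0.27, 82.42] linear [8.52, 32.86, 0.09]
```

View pics/w14.png

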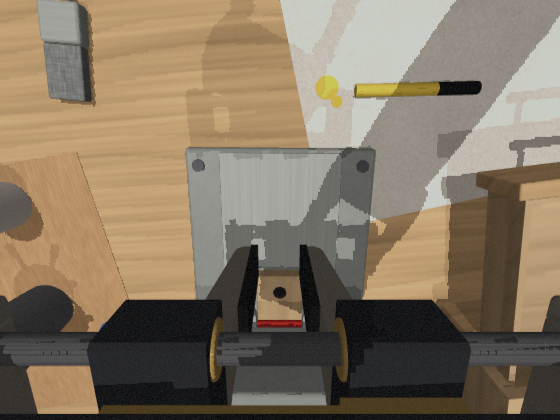

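The press shows the bare end of the die sticking out squarely, with just a sliver of red at the beam edge. Going back to the drawer handle.

Call:
servo_tool(
  moves=[
    {"dr": [0, 0, 82.4], "linear": [8.5, 32.9, 0], "hand": 2.4},
    {"dr": [0, 0, 82.4], "linear": [8.5, 32.9, 0], "hand": 2.4},
    {"dr": [0, 0, 82.4], "linear": [8.5, 32.9, 0], "hand": 2.4},
    {"dr": [0, 0, 82.4], "linear": [8.5, 32.9, 0], "hand": 2.4},
    {"dr": [0, 0, 82.4], "linear": [8.5, 32.9, 0], "hand": 2.4},
    {"dr": [0, 0, 82.4], "linear": [8.5, 32.9, 0], "hand": 2.4},
    {"dr": [0, 0, 82.4], "linear": [8.5, 32.9, 0], "hand": 2.4},
    {"dr": [0, 0, 82.4], "linear": [8.5, 32.9, 0], "hand": 2.4},
    {"dr": [0, 0, 82.4], "linear": [8.5, 32.9, 0], "hand": 2.4},
    {"dr": [0, 0, 82.4], "linear": [8.5, 32.9, 0], "hand": 2.4},
    {"dr": [0, 0, 82.4], "linear": [8.5, 32.9, 0], "hand": 2.4},
    {"dr": [0, 0, 82.4], "linear": [8.5, 32.9, 0], "hand": 2.4},
  ],
)

```text
time: 19.15
tool_pos: [408.6, 182.2, 401.2]
eef_rot: [0.687, 0.727, 0.001, 0.004]
contact_force: [0.8, -0.1, -0.5]
grip_width: 24.4
```

```bash
python3 go.py 408 182 282 3.2;python3 -c "
from h import *
snap('wrist','w15'); c=cam('wrist'); print(w2px('wrist',(408,182,112),c))
snap('top','t15',(280,100,400,255),4)
"
```

```text
now [408.6 182.2 401.2] t 19.15 F [ 0.8 -0.1 -0.5] grip 24.4 j [ 0.15 -0.18  1.94 -0.    1.38  0.09]
axes x,y,z: [[-0.056, 0.998, -0.003], [0.998, 0.057, 0.007], [0.007, -0.003, -1.0]]
dr [0.4, 0.19, 0.04] linear [0.02, -0.14, 11.92]
[275.87503813 213.03016582]
```

View pics/w15.png

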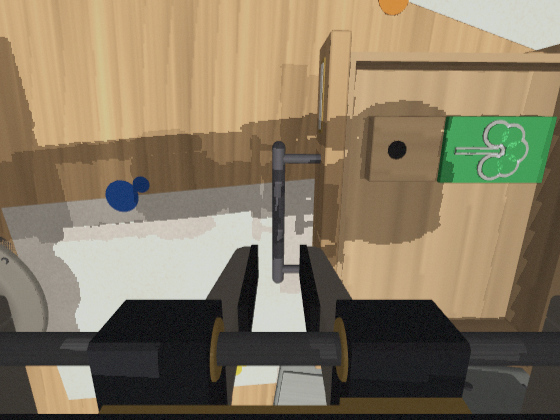

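View pics/t15.png

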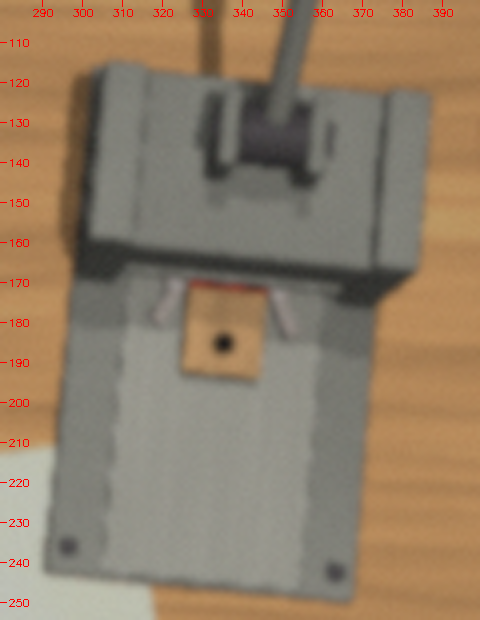

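The handle is at u≈278, under the gap between the fingers. The top picture shows the die home in the press, its rear edge at (325–345, 193). Descending.

Call:
servo_tool(
  moves=[
    {"dr": [0.3, 0.2, 0], "linear": [0, -0.1, 3], "hand": 2.4},
    {"dr": [0.3, 0.2, 0], "linear": [0, -0.1, 6], "hand": 2.4},
    {"dr": [0.3, 0.2, 0], "linear": [0, -0.1, 9], "hand": 2.4},
    {"dr": [0.3, 0.2, 0], "linear": [0, -0.1, 11], "hand": 2.4},
    {"dr": [0.3, 0.2, 0], "linear": [0, -0.1, 11.9], "hand": 2.4},
    {"dr": [0.3, 0.2, 0], "linear": [0, -0.1, 11.9], "hand": 2.4},
    {"dr": [0.3, 0.2, 0], "linear": [0, -0.1, 11.9], "hand": 0.6},
    {"dr": [0.3, 0.2, 0], "linear": [0, -0.1, 11.9], "hand": 0.6},
    {"dr": [0.3, 0.2, 0], "linear": [0, -0.1, 11.9], "hand": 0.6},
    {"dr": [0.3, 0.2, 0], "linear": [0, -0.1, 11.9], "hand": 0.6},
  ],
)

```text
time: 20.25
tool_pos: [409.3, 181.7, 283.9]
eef_rot: [0.686, 0.727, 0.002, 0.002]
contact_force: [0.8, -0.3, 4.5]
grip_width: 9.8
```

```bash
python3 go.py 591 192.3 282 3.2;python3 -c "
from h import *
c=cam('top')
print(px2w('top',335,193.5,36,c),px2w('top',335.5,185.5,36,c))"
```

```text
now [409.3 181.7 283.9] t 20.25 F [ 0.8 -0.3  4.5] grip 9.8 j [ 0.15 -0.04  2.06 -0.    1.12  0.09]
axes x,y,z: [[-0.058, 0.998, 0.0], [0.998, 0.058, 0.005], [0.005, 0.001, -1.0]]
dr [0.29, -0.02, 0.15] linear [-0.01, 18.2, 0.28]
[ 569.52995483 -159.40870904   36.        ] [ 592.28288568 -160.73761646   36.        ]
```

Call:
servo_tool(
  moves=[
    {"dr": [0, 0, 0], "linear": [0, 0.8, 0], "hand": 0.6},
    {"dr": [0, 0, 0], "linear": [0, 2, 0], "hand": 0.6},
    {"dr": [0, 0, 0], "linear": [0, 3.6, 0], "hand": 0.6},
    {"dr": [0, 0, 0], "linear": [0, 5.4, 0], "hand": 0.6},
    {"dr": [0, 0, 0], "linear": [0, 7.4, 0], "hand": 0.6},
    {"dr": [0, 0, 0], "linear": [0, 9.4, 0], "hand": 0.6},
    {"dr": [0, 0, 0], "linear": [0, 11.4, 0], "hand": 0.6},
    {"dr": [0, 0, 0], "linear": [0, 13.2, 0], "hand": 0.6},
    {"dr": [0, 0, 0], "linear": [0, 14.8, 0], "hand": 0.6},
    {"dr": [0, 0, 0], "linear": [0, 16, 0], "hand": 0.6},
    {"dr": [0, 0, 0], "linear": [0, 17, 0], "hand": 0.6},
    {"dr": [0, 0, 0], "linear": [0, 17.4, 0], "hand": 0.6},
  ],
)

```text
time: 21.45
tool_pos: [583.8, 191.0, 284.0]
eef_rot: [0.686, 0.727, 0.001, 0.002]
contact_force: [-0.7, -5.8, 0.6]
grip_width: 9.9
```

Call:
servo_tool(
  moves=[
    {"dr": [0, 0, 0], "linear": [0, 0.4, 0], "hand": 0.6},
    {"dr": [0, 0, 0], "linear": [0, 0.8, 0], "hand": 0.6},
    {"dr": [0, 0, 0], "linear": [0, 0.9, 0], "hand": 0.6},
    {"dr": [0, 0, 0], "linear": [0, 0.9, 0], "hand": 0.6},
  ],
)

```text
time: 21.85
tool_pos: [593.0, 191.4, 284.0]
eef_rot: [0.686, 0.727, 0.001, 0.002]
contact_force: [1.3, -2.1, -1.1]
grip_width: 10.0
```

Call:
servo_tool(
  moves=[
    {"dr": [0, 0, 0], "linear": [0, 0.3, 0], "hand": 0.6},
    {"dr": [0, 0, 0], "linear": [0, 0.5, 0], "hand": 0.6},
    {"dr": [0, 0, 0], "linear": [0, 0.5, 0], "hand": 0.6},
  ],
)

```text
time: 22.15
tool_pos: [595.9, 191.8, 283.8]
eef_rot: [0.686, 0.728, -0.003, -0.001]
contact_force: [-14.1, -4.7, 10.5]
grip_width: 10.6
```

The drawer hit its end (14 N). Releasing and rising.

Call:
servo_tool(
  moves=[
    {"dr": [0, 0, 0], "linear": [0, 0, 0], "hand": 2.3},
    {"dr": [0, 0, 0], "linear": [0, 0, 0], "hand": 2.3},
    {"dr": [0, 0, 0], "linear": [0, 0, 0], "hand": 2.3},
    {"dr": [-0.2, 0, 0], "linear": [0, 0, -3], "hand": 2.3},
    {"dr": [-0.2, 0, 0], "linear": [0, 0, -7], "hand": 2.3},
    {"dr": [-0.2, 0, 0], "linear": [0, 0, -11], "hand": 2.3},
    {"dr": [-0.2, 0, 0], "linear": [0, 0, -13], "hand": 2.3},
    {"dr": [-0.2, 0, 0], "linear": [0, -5, -13], "hand": 2.3},
    {"dr": [-0.2, 0, 0], "linear": [0, -10, -13], "hand": 2.3},
    {"dr": [-0.2, 0, 0], "linear": [0, -15, -13], "hand": 2.3},
    {"dr": [-0.2, 0, 0], "linear": [0, -18, -13], "hand": 2.3},
    {"dr": [-0.2, 0, 0], "linear": [0, -18, -13], "hand": 2.3},
  ],
)

```text
time: 23.35
tool_pos: [414.3, 181.9, 414.7]
eef_rot: [0.685, 0.728, -0.002, 0.0]
contact_force: [1.2, -0.4, 0.9]
grip_width: 22.9
```

```bash
python3 go.py 591 192.3 282 3.2;python3 -c "
from h import *
snap('top','t16',(140,65,280,200),5);save(cv2.imread('pics/t16_raw.png'),'t16f',None,1,10)
snap('scene','s16')
snap('wrist','w16')"
```

```text
now [414.3 181.9 414.7] t 23.35 F [ 1.2 -0.4  0.9] grip 22.9 j [ 0.15 -0.18  1.91 -0.    1.41  0.09]
axes x,y,z: [[-0.06, 0.998, -0.003], [0.998, 0.06, -0.002], [-0.002, -0.003, -1.0]]
dr [-0.12, 0.15, 0.25] linear [0.0, 17.73, 13.23]
```

View pics/t16.png

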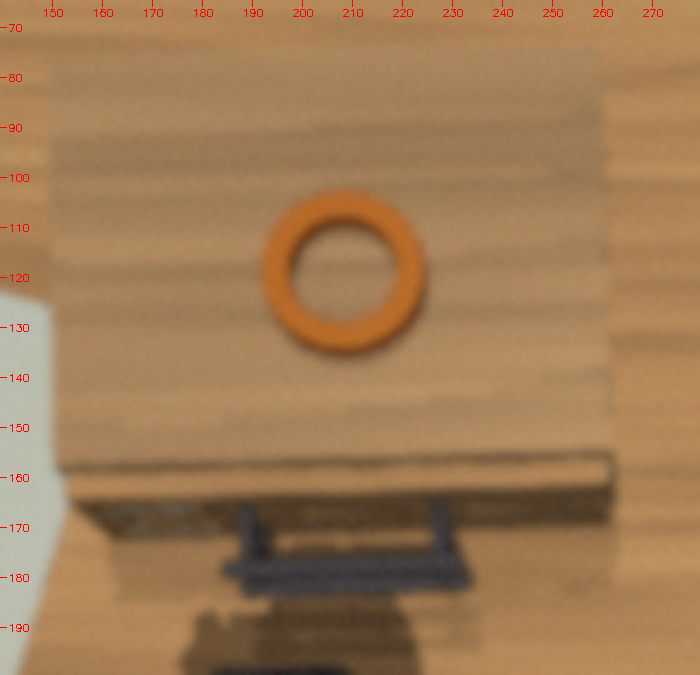

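View pics/t16f.png

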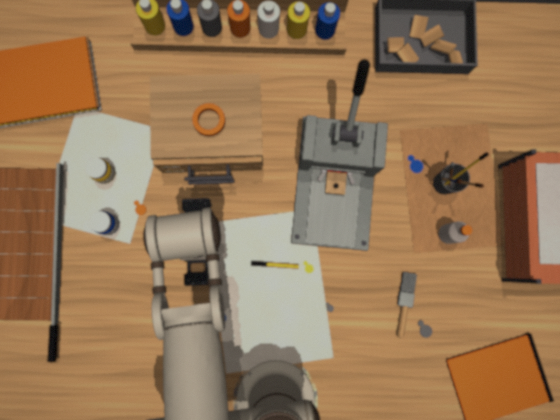

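View pics/s16.png

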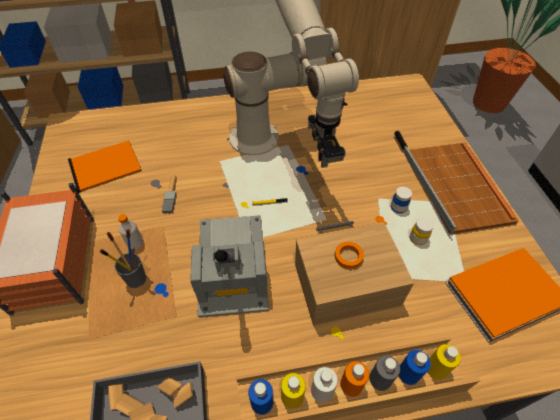

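View pics/w16.png

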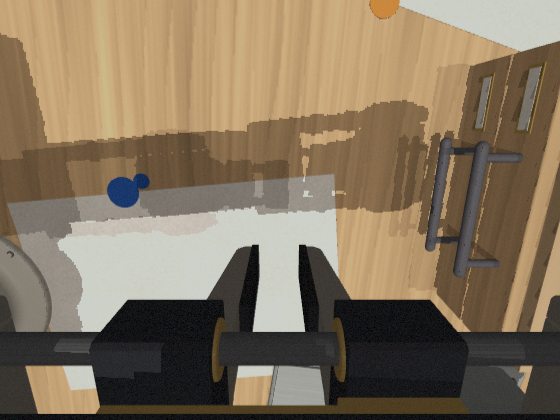

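Everything looks in place: the drawer front is flush, the loose things are unmoved and the die is home. I'll make one confirming push on the handle with closed fingers.

Call:
servo_tool(
  moves=[
    {"dr": [0, 0, 0], "linear": [0, 4, 2], "hand": 0.2},
    {"dr": [0, 0, 0], "linear": [0, 8, 6], "hand": 0.2},
    {"dr": [0, 0, 0], "linear": [0, 11, 10], "hand": 0.2},
    {"dr": [0, 0, 0], "linear": [0, 13, 12.8], "hand": 0.2},
    {"dr": [0, 0, 0], "linear": [0, 14, 13], "hand": 0.2},
    {"dr": [0, 0, 0], "linear": [0, 14.5, 13], "hand": 0.2},
    {"dr": [0, 0, 0], "linear": [0, 14.5, 13], "hand": 0.2},
  ],
)

```text
time: 24.2
tool_pos: [563.7, 189.9, 287.4]
eef_rot: [0.686, 0.728, 0.0, 0.002]
contact_force: [-1.2, 0.1, 0.1]
grip_width: 1.9
```

Call:
servo_tool(
  moves=[
    {"dr": [0, 0, 0], "linear": [0, 0.4, 0], "hand": 0.2},
    {"dr": [0, 0, 0], "linear": [0, 0.8, 0], "hand": 0.2},
    {"dr": [0, 0, 0], "linear": [0, 1, 0], "hand": 0.2},
  ],
)

```text
time: 24.5
tool_pos: [574.0, 190.7, 289.0]
eef_rot: [0.686, 0.728, 0.001, 0.003]
contact_force: [-5.2, 1.0, 3.3]
grip_width: 2.0
```

Call:
servo_tool(
  moves=[
    {"dr": [0, 0, 0], "linear": [0, 0.3, 0], "hand": 0.2},
    {"dr": [0, 0, 0], "linear": [0, 0.5, 0], "hand": 0.2},
    {"dr": [0, 0, 0], "linear": [0, 0.5, 0], "hand": 0.2},
  ],
)

```text
time: 24.8
tool_pos: [576.4, 191.1, 289.0]
eef_rot: [0.686, 0.728, -0.004, -0.001]
contact_force: [-17.6, -3.6, 13.0]
grip_width: 1.7
```

Call:
servo_tool(
  moves=[
    {"dr": [0, 0, 0], "linear": [0, -1, 0], "hand": 0.2},
    {"dr": [0, 0, 0], "linear": [0, -4, 0], "hand": 0.2},
    {"dr": [0, 0, 0], "linear": [0, -8, -2], "hand": 0.2},
    {"dr": [0, 0, 0], "linear": [0, -12, -6], "hand": 0.2},
    {"dr": [0, 0, 0], "linear": [0, -15, -10], "hand": 0.2},
    {"dr": [0, 0, 0], "linear": [0, -15, -12], "hand": 0.2},
    {"dr": [0, 0, 0], "linear": [0, -15, -12], "hand": 0.2},
  ],
)

```text
time: 25.5
tool_pos: [427.5, 182.9, 414.8]
eef_rot: [0.686, 0.728, 0.0, 0.002]
contact_force: [0.1, -0.4, -0.7]
grip_width: 1.9
```

```bash
python3 -c "
from h import *
snap('top','t17',(140,90,400,255),3)
print(bot.state()['contact_force'])"
```

```text
[ 0.30663207  0.01543935 -0.42193811]
```

View pics/t17.png

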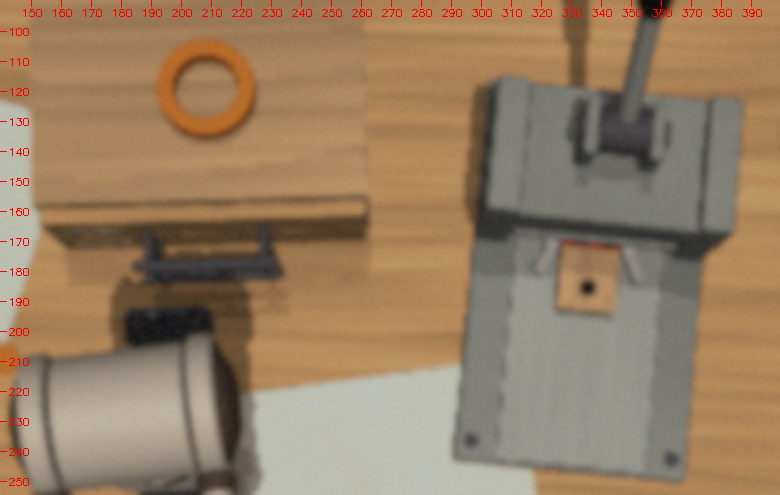

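The drawer is shut, with its front edge at v≈158–164. The die sits in the channel with its dot at (335,185), and the arm is clear. Handing in.

```bash
python3 -c "
from cell import bot
print(bot.job_done())"
```

```text
the job is handed in; nothing more can be done
None
```

The job is handed in at about 25.6 s of the 72 s: the heart die is against the press stop, and the top drawer is shut with the green die still in it.

What I did:
- **Drawer open:** I pulled the top drawer by its handle until it met its end stop.
- **Die to the press:** I lifted the heart die out by its middle and set it flat on the press bed. I then gripped it at its bare end and slid it pad end first down the channel.
- **Drawer shut:** I closed the drawer by its handle and backed the arm clear.

What the last checks showed:
- **Die home:** Pushing on its rear face with about 16 N did not move it. The top camera puts its rear edge at x ≈ 569.5 mm, against 569.9 mm expected for a die that is home.
- **Drawer shut:** Its travel was about 186 mm against the nominal 185 mm. A second push of about 18 N on the handle moved it no further.
- **Green die:** It was in the drawer in the last picture before I shut it. It can't be seen now.
- **Everything else:** The lower drawer is shut, and the jars, glue, brushes, marker and tape look unmoved.
- **Disagreement:** The wrist camera put the press about 2 mm from the fit of the fixed cameras, which is within the stated calibration. No check failed.

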